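# Move drying panels onto the swing rail

### The job

First pull up the swing rail's spring plunger, swing the rail in line with the fixed rail and let the plunger snap fully into the notch there. Then take each painted panel's hanger by its grip tab, lift it over the end stops of the two rails and leave it hanging on the swing rail, between the plunger block and the end stop, with a clear gap of at least 3 cm between the two panels. Do not touch the paint, do not let the panels bump each other or fall, and leave the things round the stand where they are.

Things in the scene. Friction and masses are not known exactly. Their poses are not given: they have to be found in the camera images.
- stand: drying stand screwed to the bench: two grey posts on round flanges, at local y = -300 (swing rail) and +300 mm (fixed rail). Origin midway between them on the bench, z up. Fixed rail: 12 mm round bar at x = 0, centre line 225 mm up, from y = 300 to its free end at y = 50 mm; both hangers start on it at y = 90 to 235 mm
- fixed_tip (a point): centre of the fixed rail at its free end, 225 mm above the bench. Here the 12 mm bar is bent straight up as an end stop; its top is 22 mm above the rail's centre line (16 mm above the rail's upper side). Axes as the stand's: y points from the free end to the post
- swing_rail (a joint): angle of the swing rail (rad): 0 = in line with the fixed rail, where the locking notch is; positive = free end swung to the stand's +x side, away from the robot. Starts between 0.52 and 0.93, pin down in a long parking slot. Stiff to turn, stays where it is left; it cannot leave slot or notch unless the plunger is pulled
- swing_axis (a point): on the swing rail's vertical pivot axis, height of the rail's centre line (225 mm). Turns with the rail: y along it to the free end, z up. Rail 12 mm thick; red hub 21 mm in radius, top 20 mm above this point; red plunger block at y = 54 to 86 mm; hangers have room at y = 100 to 228 mm. Toothed quadrant under it, 91 mm in radius, top 205 mm above the bench
- swing_tip (a point): centre of the swing rail at its free end, 250 mm from the pivot axis; here the bar is bent up as an end stop, top 22 mm above the rail's centre line. With the rail in line it is 100 mm from the fixed rail's free end
- plunger (a joint): height of the spring plunger (m): 0 = pin fully down in notch or slot, 0.010 = pin resting on the quadrant between them, 0.018 = fully pulled. The spring pushes down with 8 N at 0, 12 N at 0.014; raise it over 0.011 to turn the rail. Round pin tip: snaps into the notch if let go within about 0.04 rad of 0
- plunger_knob (a point): middle of the black round plunger knob's head, on the swing rail 70 mm from the pivot axis, 46 mm above the rail's centre line with the pin down. Head 32 mm across, from 13 mm below to 14 mm above this point, on an 18 mm neck. Pulled straight up
- blue_hanger: aluminium hanger with the larger blue panel. Origin: apex of its roof, 6.6 mm above the rail's centre line when hung. x across the rail, y along it, z up; 14 mm thick in y, 0.2 to 0.36 kg. Grey grip tab over it: 28 mm wide in x, 14 in y, top 59 mm above origin. Closed window round the rail: 44 mm wide, floor 46 mm below origin, roof sloping 25 deg to both sides. Either colour may hang outermost
- yellow_hanger: aluminium hanger with the smaller yellow panel. Origin: apex of its roof, 6.6 mm above the rail's centre line when hung. x across the rail, y along it, z up; 14 mm thick in y, 0.2 to 0.36 kg. Grey grip tab over it: 28 mm wide in x, 14 in y, top 59 mm above origin. Closed window round the rail: 44 mm wide, floor 46 mm below origin, roof sloping 25 deg to both sides. Either colour may hang outermost
- blue_panel: blue painted panel fixed to the blue hanger, 100 mm wide in x, 12 mm thick in y, from 53 to 145 mm below the origin; same origin and axes as its hanger
- yellow_panel: yellow painted panel fixed to the yellow hanger, 80 mm wide in x, 12 mm thick in y, from 53 to 128 mm below the origin; same origin and axes as its hanger
- glue_bottle: cream glue bottle with a red spout, standing, 40x56x176 mm; a loose bystander beside the stand; origin at the centre of its underside
- white_jar: white jar, 67 mm across, 68 mm high; a loose bystander beside the stand; origin at the centre of its underside
- screw_tin: plain grey tin, 64 mm across, 45 mm high; a loose bystander beside the stand; origin at the centre of its underside
- wax_tin: flat cream tin, 72 mm across, 28 mm high; a loose bystander beside the stand; origin at the centre of its underside
- pliers_red: pliers with red handles, lying, 61x146x14 mm; a loose bystander beside the stand; origin at the centre of its underside
- masking_roll: roll of masking tape lying flat, 82 mm across, 24 mm high; a loose bystander beside the stand; origin at the centre of its underside
- dust_brush: flat brush with wooden handle, lying, 42x175x10 mm; a loose bystander beside the stand; origin at the centre of its underside

How it is judged:
By the outcome, as a careful person would: the job done as asked, in the order asked, and still so for the second after the job is handed in, with the robot touching nothing.
It also fails if it takes over 69 s, if anything falls off the work surface, if the arm or the gripper's body presses on something with over 40 N, if the wrist force passes 120 N, or if a joint passes its speed limit or range.

### The arm

A 6-joint arm with a two-finger parallel gripper is mounted at the origin on the work surface; the furniture and walls round the work are solid. World frame = base frame: x ahead of the robot, y to its left, z up, the work surface at z = 0. Lengths are in m, angles in rad, forces in N, time in s.
With the tool pointing down it reaches from about 0.3 to 0.775 m from the base axis. Payload 14.6 kg.
Tool frame: the origin (TCP) lies at the very end of the fingers, on their centre line; the grasp point (between the pads) lies 19 mm behind it; x points along the fingers, y is the direction in which the jaws open and shut, and the axes are right-handed (so a half turn about x gives the same grasp; the last joint's range is limited). The gripper opens to 94 mm and grips with 3 to 60 N. Pads are 16 mm wide; open, the fingers measure 119 mm over their backs; the gripper's body (75 mm by 177 mm) begins 78 mm behind the grasp point.
Start: joints at [1.141, 0.3, 1.521, -0, 1.321, -0.067], TCP at [0.195, 0.514, 0.205] pointing down, gripper open.
Joint ranges: [-3.03, 3.03], [-0.79, 2.21], [0.23, 2.52], [-1.04, 4.18], [0, 3.07], [-2.55, 2.55]. Speed limits (rad/s): [2.22, 2.22, 2.57, 3.14, 3.14, 3.14].

### API

Orientations are given as [roll, pitch, yaw] about the fixed x, y, z axes, in that order (R = Rz(yaw) Ry(pitch) Rx(roll)).
In Python, from station import ctrl, viewer, hand_in gives the robot as it stands. The module is installed in compiled form; this text tells all that it offers.
- The arm moves only by the tool play_rows, never from a script. Its argument "deltas" is a list that holds one entry, the list of rows, each a list of 7 numbers: the shift along the tool's x, y, z in mm, then the turn, a rotation vector about the tool's x, y, z in rad, then the finger opening in mm, from 0 to 94. In form: [[[dx, dy, dz, ax, ay, az, gripper], ...]]. A call has 1 to 10 rows; each row shifts and turns the commanded pose from where the row before left it, along the tool's axes as they then stand; what a row does not reach is not made up. A row lasts 1/10 s, in which the tool goes at most 50 mm and 8.59 degrees, less where a joint would pass 70% of its speed; a pose out of reach is approached as far as the arm can. A call with a gripper value outside its range is refused whole. The fingers move at their own pace and stop on an object; "grip_force" is the grip in N (left out, the last holds). Time passes only in rows, so rows that do not move let the fingers close. It gives the time, the measured TCP pose, the force and the opening at its end, in the units of the state.
- ctrl.get_obs(): the state, without advancing time (a new reading comes with each control period).
- viewer.camera(name): name is "scene" or "top"; returns a dict with "img" (480x640x3 uint8, red, green, blue), "fx", "fy", "cx", "cy" (pixels), "rvec" (rotation vector, rad) and "tvec" (3), from world to camera coordinates, as OpenCV has them. Camera axes: x right, y down, z forward; pixel columns grow to the right and rows downward; lengths in m; the calibration is good to about 2 mm. A picture is of the moment at which its call begins. There is no depth.
- hand_in(): hands the job in, once; it reports no verdict.
The state is a dict: "time_s": time; "qpos": joint angles; "joint_vel": joint speeds; "tau": joint torques, N m; "ee_pos": TCP position; "eef_rot": TCP orientation; "force": force on the tool from outside, world axes, zero at the start; "moment": the same for the moment, N m; "grip_width": finger opening in m.
Only numpy, scipy, OpenCV 4.12 (cv2) and the standard library are available. Lean on these libraries where they do the work, as an engineer would, in place of code of your own. Each camera call takes 0.05 s, during which the arm holds its last target.

## Working session

There is one attempt and no reset: what is moved stays moved. The work goes in short steps, Python scripts to look and compute and a tool call to move; the robot and the scene stay as the last step left them, time stands still between calls to the robot, and variables do not carry over. Pictures are saved under pics/ and viewed, and the job is handed in when it is done.

Besides the shell and the picture viewer there is one more tool, called after "Emit:" in YAML: its name, and indented under it one key for each argument. play_rows: Moves the arm, as the interface text tells. Its arguments: {"type":"object","properties":{"deltas":{"type":"array","items":{"type":"array","items":{"type":"array","items":{"type":"number"}}}},"grip_force":{"type":"number"}},"required":["deltas"]}

```bash
mkdir -p pics
python3 - <<'E'
from station import ctrl, viewer
import cv2,pickle
print(ctrl.get_obs())
for n in("scene","top"):
    c=viewer.camera(n); cv2.imwrite(f"pics/{n}0.png",c["img"][:,:,::-1]); print(n,c["fx"],c["fy"],c["cx"],c["cy"],c["rvec"],c["tvec"])
    pickle.dump({k:v for k,v in c.items() if k!='img'},open(n+".pkl","wb"))
E
```

```text
{'time_s': 0.0, 'qpos': array([ 1.14141232e+00,  3.00440963e-01,  1.52160624e+00, -6.68552755e-06,
        1.32067892e+00, -6.65712472e-02]), 'joint_vel': array([ 0.00049915, -0.00163022,  0.00027737, -0.00011655, -0.00027477,
        0.00050996]), 'tau': array([ 8.68230163e-04, -5.31795430e+01, -3.52741170e+01,  7.08779809e-02,
        2.43610900e-02, -6.57323335e-05]), 'ee_pos': array([0.19507582, 0.51395626, 0.20489221]), 'eef_rot': array([-1.63165456,  1.56966284, -1.99446566]), 'force': array([ 1.51905492, -0.58768972, -0.08195237]), 'moment': array([ 0.0370668 , -0.00583392,  0.04480077]), 'grip_width': 0.09410967573781914}
scene 577.9384692891867 577.9384692891867 328.33060098955093 241.46437603019194 [ 1.97533312 -1.19198238  0.55579581] [-0.32295229  0.40318886  1.08006848]
top 478.1317706865378 478.1317706865378 315.02678355932045 231.41991624975986 [ 2.2014827  -2.1654873   0.06253915] [-0.07425629  0.51402817  1.18569329]
```

View pics/scene0.png

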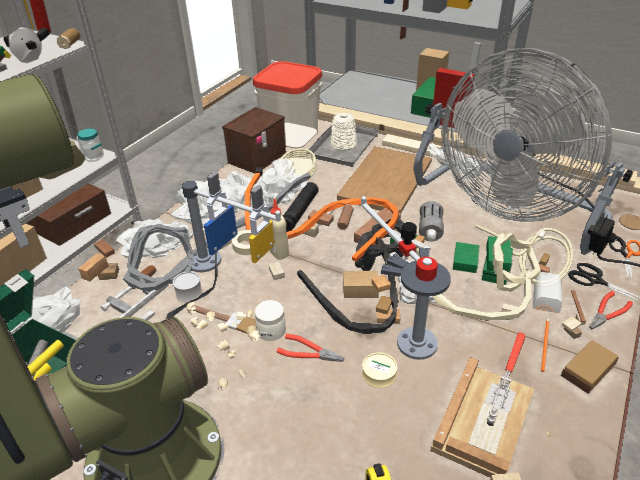

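View pics/top0.png

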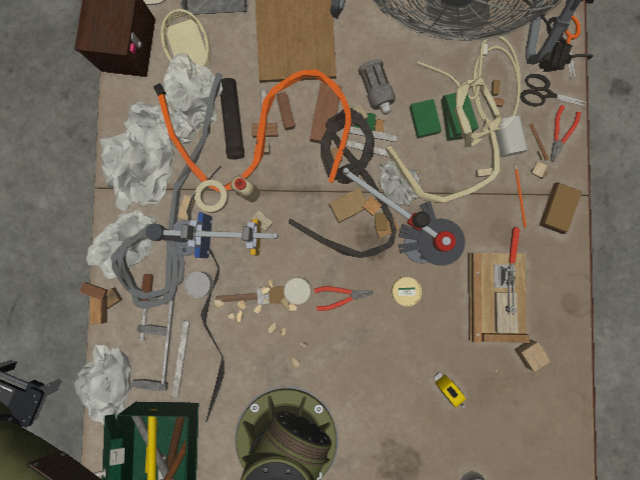

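The top view shows the pivot hub near (446,241), the knob near (421,220) and the swing tip near (346,171). The fixed rail runs from (155,232) to (275,236), with blue at (203,235) and yellow at (256,237), so yellow is outermost. Next I'll zoom in on these.

Run:
```python
import cv2
t=cv2.imread("pics/top0.png"); s=cv2.imread("pics/scene0.png")
cv2.imwrite("pics/t_a.png",cv2.resize(t[195:275,140:290],None,fx=5,fy=5,interpolation=cv2.INTER_CUBIC))
cv2.imwrite("pics/t_b.png",cv2.resize(t[155:275,330:475],None,fx=5,fy=5,interpolation=cv2.INTER_CUBIC))
cv2.imwrite("pics/s_a.png",cv2.resize(s[160:280,170:300],None,fx=5,fy=5,interpolation=cv2.INTER_CUBIC))
cv2.imwrite("pics/s_b.png",cv2.resize(s[185:305,345:475],None,fx=5,fy=5,interpolation=cv2.INTER_CUBIC))
```

```text
(no output)
```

View pics/t_a.png

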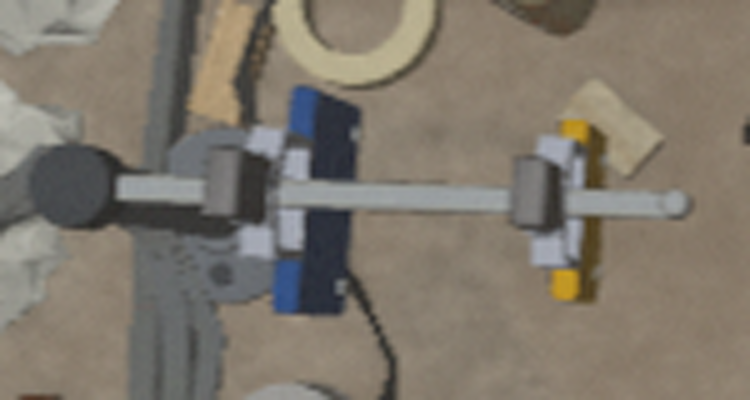

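View pics/t_b.png

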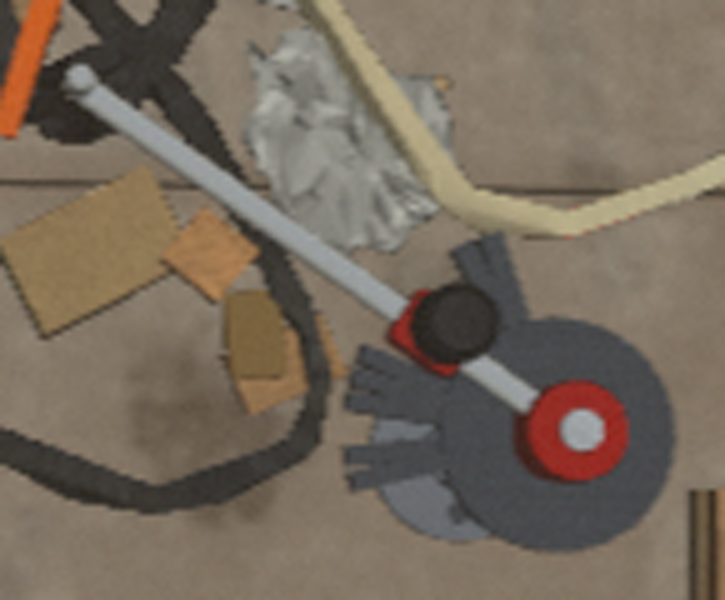

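View pics/s_a.png

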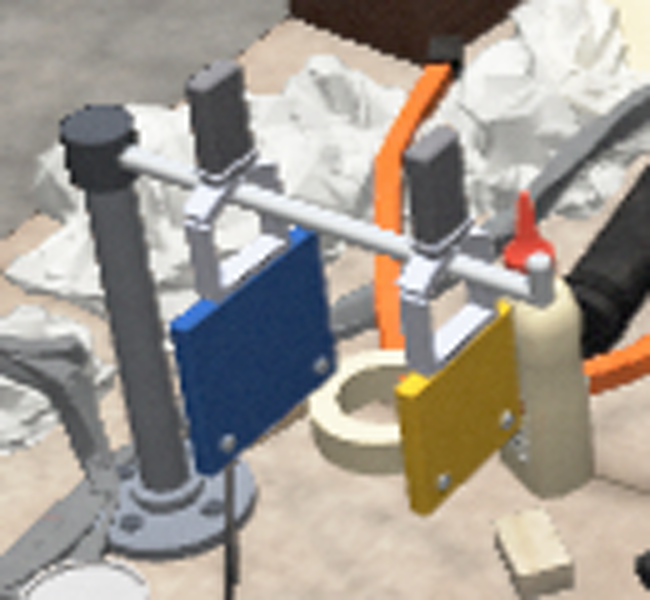

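View pics/s_b.png

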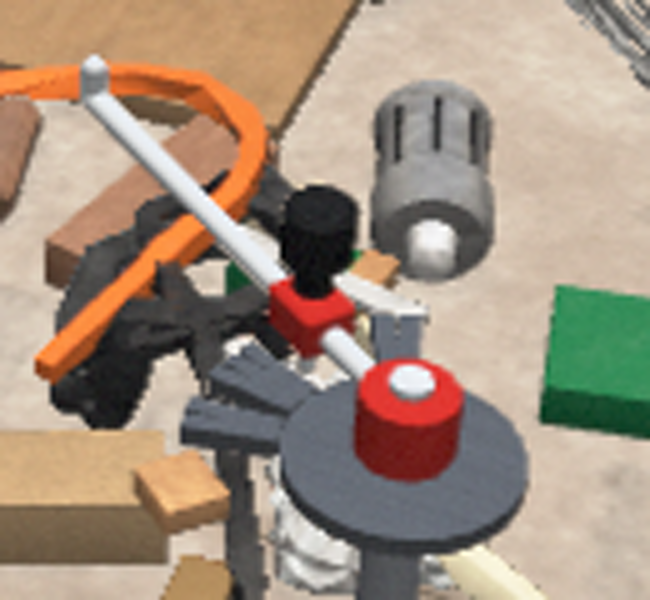

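```bash
cat > h.py <<'E'
import numpy as np,cv2,pickle
C={n:pickle.load(open(n+".pkl","rb")) for n in("scene","top")}
def proj(n,p):
    c=C[n];K=np.array([[c["fx"],0,c["cx"]],[0,c["fy"],c["cy"]],[0,0,1]])
    return cv2.projectPoints(np.array(p,float).reshape(-1,1,3),c["rvec"],c["tvec"],K,None)[0].reshape(-1,2)
def ray(n,uv,z):
    c=C[n];R=cv2.Rodrigues(np.array(c["rvec"]))[0];o=-R.T@np.array(c["tvec"])
    d=R.T@np.array([(uv[0]-c["cx"])/c["fx"],(uv[1]-c["cy"])/c["fy"],1]); return o+d*(z-o[2])/d[2]
E
cat > fit.py <<'E'
from h import *
from scipy.optimize import least_squares
def up(u,v,ox,oy): return ((u+.5)/5-.5+ox,(v+.5)/5-.5+oy)
A=lambda u,v:up(u,v,140,195);B=lambda u,v:up(u,v,330,155);SA=lambda u,v:up(u,v,170,160);SB=lambda u,v:up(u,v,345,185)
obs={'hub':(B(579,430),SB(412,384),.245),'knob':(B(456,322),SB(320,207),.285),'stip':(B(80,76),SB(94,62),.247),
'ftip':(A(676,204),SA(540,262),.247),'ytab':(A(532,191),SA(433,145),.2906),'btab':(A(223,182),SA(216,78),.2906)}
for k,(t,s,z) in obs.items(): print(k,ray('top',t,z).round(4),ray('scene',s,z).round(4))
def model(q):
    x,y,w,th,yy,yb=q
    c,s=np.cos(w),np.sin(w)
    W=lambda l:np.array([x+c*l[0]-s*l[1],y+s*l[0]+c*l[1],l[2]])
    r=lambda d,z:W((d*np.sin(th),-.3+d*np.cos(th),z))
    return {'hub':r(0,.245),'knob':r(.07,.285),'stip':r(.25,.247),'ftip':W((0,.05,.247)),'ytab':W((0,yy,.2906)),'btab':W((0,yb,.2906))}
def f(q):
    m=model(q);e=[]
    for k,(t,s,z) in obs.items():
        e+=list(proj('top',m[k])[0]-t)+list(proj('scene',m[k])[0]-s)
    return np.array(e)
r=least_squares(f,[.45,-.02,0,.6,.1,.2],loss='soft_l1'); print(r.x.round(4)); print(f(r.x).reshape(-1,4).round(1))
for k,v in model(r.x).items(): print(k,v.round(4))
np.save('stand.npy',r.x)
E
python3 fit.py
```

```text
hub [ 0.4857 -0.3327  0.245 ] [ 0.4812 -0.3317  0.245 ]
knob [ 0.5251 -0.2743  0.285 ] [ 0.5212 -0.2739  0.285 ]
stip [ 0.6275 -0.1284  0.247 ] [ 0.6237 -0.1261  0.247 ]
ftip [0.4905 0.0137 0.247 ] [0.4862 0.0159 0.247 ]
ytab [0.4922 0.0657 0.2906] [0.4889 0.0691 0.2906]
btab [0.4938 0.1861 0.2906] [0.4901 0.1872 0.2906]
[ 0.489  -0.0324 -0.0165  0.589   0.0994  0.2193]
[[-0.2  0.8  0.8 -0.7]
 [ 0.3  0.6  1.  -0.6]
 [-0.8  0.5  0.8 -0.5]
 [-1.9  0.3  0.3 -1.1]
 [-0.7  0.8  1.3 -0.2]
 [-0.4  0.6  0.8 -0.5]]
hub [ 0.4841 -0.3324  0.245 ]
knob [ 0.5239 -0.2748  0.285 ]
stip [ 0.6264 -0.1268  0.247 ]
ftip [0.4899 0.0176 0.247 ]
ytab [0.4907 0.067  0.2906]
btab [0.4927 0.1868 0.2906]
```

```bash
cat > mv.py <<'E'
from h import *
from scipy.spatial.transform import Rotation as R
from station import ctrl
def cur():
    o=ctrl.get_obs(); return np.array(o["ee_pos"]),R.from_euler('xyz',o["eef_rot"]),o
def tgtR(a,R0):
    # tool x down, tool y horizontal at world angle a (mod pi, nearest to present)
    y0=R0.as_matrix()[:,1]; y=np.array([np.cos(a),np.sin(a),0])
    if y@y0<0:y=-y
    x=np.array([0,0,-1.]);return R.from_matrix(np.c_[x,y,np.cross(x,y)])
def rows(p0,R0,p1,a,n,prof=None,show=True):
    R1=tgtR(a,R0); rv=(R0.inv()*R1).as_rotvec()
    out=[];p=p0.copy();r=R0
    for i in range(n):
        s=(i+1)/n
        pt=p0+(p1-p0)*s; rt=R0*R.from_rotvec(rv*s)
        d=np.round(r.inv().apply(pt-p)*1000,1); w=np.round((r.inv()*rt).as_rotvec(),3)
        p=p+r.apply(d/1000); r=r*R.from_rotvec(w); out.append(list(d+0.)+list(w+0.))
    if show:
        for o in out: print([float(v) for v in o])
        print('end',p.round(4))
    return p,r
def st():
    p,r,o=cur(); m=r.as_matrix()
    print('t',round(o['time_s'],2),'p',p.round(4),'x',m[:,0].round(3),'yaw_jaw',round(float(np.arctan2(m[1,1],m[0,1])),4),'q',o['qpos'].round(2),'F',o['force'].round(1),'w',round(o['grip_width'],4))
x,y,w,th,yy,yb=np.load('stand.npy')
def W(lx,ly,z): return np.array([x+np.cos(w)*lx-np.sin(w)*ly,y+np.sin(w)*lx+np.cos(w)*ly,z])
def rail(d,t,z): return W(d*np.sin(t),-.3+d*np.cos(t),z)
E
python3 - <<'E'
from mv import *
st()
for n,u,z in(("bottle",(244,184),.176),("roll",(211,195),.024),("whitejar",(297,291),.068),("tin",(197,285),.045)): print(n,ray('top',u,z).round(3))
p,r,o=cur()
up=p+[0,0,.15]
p,r=rows(p,r,np.array([.40,.15,.36]),w-th,12)
k=rail(.07,th,.36);print(k)
p,r=rows(p,r,k,w-th,12)
E
```

```text
t 0.1 p [0.1951 0.514  0.2049] x [-0.    -0.001 -1.   ] yaw_jaw 1.2081 q [ 1.14  0.3   1.52  0.    1.32 -0.07] F [-0.3  0.1  0.3] w 0.0941
bottle [0.607 0.091 0.176]
roll [0.602 0.197 0.024]
whitejar [ 0.369 -0.026  0.068]
tin [0.378 0.22  0.045]
[-12.9, -22.3, 26.7, -0.111, 0.0, 0.0]
[-12.9, -25.2, 24.1, -0.11, 0.0, 0.0]
[-12.9, -27.6, 21.2, -0.111, 0.0, 0.0]
[-12.9, -29.8, 18.0, -0.111, 0.0, 0.0]
[-12.9, -31.6, 14.6, -0.11, 0.0, 0.0]
[-12.9, -33.0, 11.0, -0.111, 0.0, 0.0]
[-12.9, -34.1, 7.3, -0.111, -0.001, 0.0]
[-12.9, -34.6, 3.5, -0.11, 0.0, 0.0]
[-12.9, -34.8, -0.3, -0.111, 0.0, 0.001]
[-12.9, -34.6, -4.2, -0.111, 0.0, 0.0]
[-12.9, -33.9, -8.0, -0.11, 0.0, 0.0]
[-13.0, -32.8, -11.6, -0.111, 0.0, 0.0]
end [0.4001 0.15   0.36  ]
[ 0.52392413 -0.27483441  0.36      ]
[0.0, -28.6, -23.2, 0.0, 0.0, 0.0]
[0.0, -28.7, -23.3, 0.0, 0.0, 0.0]
[0.0, -28.6, -23.2, 0.0, 0.0, 0.0]
[0.0, -28.7, -23.2, 0.0, 0.0, 0.0]
[0.0, -28.6, -23.3, 0.0, 0.0, 0.0]
[0.0, -28.6, -23.2, 0.0, 0.0, 0.0]
[0.0, -28.7, -23.2, 0.0, 0.0, 0.0]
[0.0, -28.6, -23.3, 0.0, 0.0, 0.0]
[-0.1, -28.7, -23.2, 0.0, 0.0, 0.0]
[0.0, -28.6, -23.2, 0.0, 0.0, 0.0]
[0.0, -28.6, -23.3, 0.0, 0.0, 0.0]
[0.0, -28.7, -23.2, 0.0, 0.0, 0.0]
end [ 0.5239 -0.2749  0.36  ]
```

```bash
sed -i 's/    if y@y0<0:y=-y//' mv.py
python3 - <<'E'
from mv import *
p,r,o=cur()
p,r=rows(p,r,np.array([.40,.15,.36]),.2,10)
k=rail(.07,th,.36)
p,r=rows(p,r,k,w-th,10)
E
```

```text
[-15.5, -26.8, 32.1, 0.101, 0.0, 0.0]
[-15.5, -23.4, 34.6, 0.101, 0.0, 0.0]
[-15.4, -19.8, 36.8, 0.1, 0.0, 0.0]
[-15.5, -16.0, 38.6, 0.101, 0.0, 0.0]
[-15.5, -12.1, 40.0, 0.101, 0.0, 0.0]
[-15.5, -7.9, 41.0, 0.101, 0.0, 0.001]
[-15.5, -3.8, 41.6, 0.101, 0.0, 0.0]
[-15.4, 0.5, 41.8, 0.1, 0.0, 0.0]
[-15.5, 4.6, 41.5, 0.101, 0.0, 0.0]
[-15.5, 8.8, 40.8, 0.101, 0.0, 0.0]
end [0.4  0.15 0.36]
[0.0, 3.7, 44.1, 0.081, 0.0, 0.0]
[0.0, 7.3, 43.7, 0.08, 0.0, 0.0]
[0.1, 10.7, 42.9, 0.081, 0.0, 0.0]
[0.0, 14.1, 41.9, 0.08, 0.0, 0.0]
[0.0, 17.5, 40.7, 0.081, 0.0, 0.0]
[0.0, 20.7, 39.1, 0.08, 0.0, 0.0]
[0.0, 23.8, 37.4, 0.081, 0.0, 0.0]
[0.0, 26.7, 35.3, 0.08, 0.0, 0.0]
[0.1, 29.4, 33.0, 0.081, 0.0, 0.0]
[0.0, 32.0, 30.6, 0.081, 0.0, 0.0]
end [ 0.5239 -0.2749  0.36  ]
```

Emit:
play_rows:
  deltas:
    - [[-15.5, -26.8, 32.1, 0.101, 0, 0, 70], [-15.5, -23.4, 34.6, 0.101, 0, 0, 70], [-15.5, -19.8, 36.8, 0.1, 0, 0, 70], [-15.5, -16, 38.6, 0.101, 0, 0, 70], [-15.5, -12.1, 40, 0.101, 0, 0, 70], [-15.5, -7.9, 41, 0.101, 0, 0, 70], [-15.5, -3.8, 41.6, 0.101, 0, 0, 70], [-15.5, 0.5, 41.8, 0.1, 0, 0, 70], [-15.5, 4.6, 41.5, 0.101, 0, 0, 70], [-15.5, 8.8, 40.8, 0.101, 0, 0, 70]]

```text
time_s: 1.1
ee_pos: [0.4005, 0.1484, 0.361]
eef_rot: [-1.068, 1.571, -2.443]
force: [-0.2, 1.1, 0.7]
grip_width: 0.0702
```

Emit:
play_rows:
  deltas:
    - [[0, 3.7, 44.1, 0.081, 0, 0, 70], [0, 7.3, 43.7, 0.08, 0, 0, 70], [0, 10.7, 42.9, 0.081, 0, 0, 70], [0, 14.1, 41.9, 0.08, 0, 0, 70], [0, 17.5, 40.7, 0.081, 0, 0, 70], [0, 20.7, 39.1, 0.08, 0, 0, 70], [0, 23.8, 37.4, 0.081, 0, 0, 70], [0, 26.7, 35.3, 0.08, 0, 0, 70], [0, 29.4, 33, 0.081, 0, 0, 70], [0, 32, 30.6, 0.081, 0, 0, 70]]

```text
time_s: 2.1
ee_pos: [0.5241, -0.2766, 0.3601]
eef_rot: [-1.566, 1.57, 2.536]
force: [0.5, 0.2, 0.5]
grip_width: 0.0699
```

Run:
```python
from mv import *
st()
from station import viewer
for n in("scene","top"): cv2.imwrite(f"pics/{n}1.png",viewer.camera(n)["img"][:,:,::-1])
p,r,o=cur()
p,r=rows(p,r,rail(.07,th,.30),w-th,3)
p,r=rows(p,r,rail(.07,th,.254),w-th,4)
```

```text
t 2.1 p [ 0.5241 -0.2766  0.3601] x [-0.  0. -1.] yaw_jaw -0.6095 q [-0.55  0.34  1.12  0.    1.68  0.06] F [0.5 0.2 0.5] w 0.0699
[19.3, -0.7, -1.1, -0.002, 0.0, 0.001]
[19.3, -0.8, -1.1, -0.003, 0.001, 0.001]
[19.2, -0.7, -1.0, -0.002, 0.0, 0.002]
end [ 0.5239 -0.2749  0.3   ]
[11.5, 0.0, 0.0, 0.0, 0.0, 0.0]
[11.5, 0.0, 0.0, 0.0, 0.0, 0.0]
[11.5, 0.0, 0.0, 0.0, 0.0, 0.0]
[11.5, 0.0, 0.0, 0.0, 0.0, 0.0]
end [ 0.5239 -0.2749  0.254 ]
```

View pics/scene1.png

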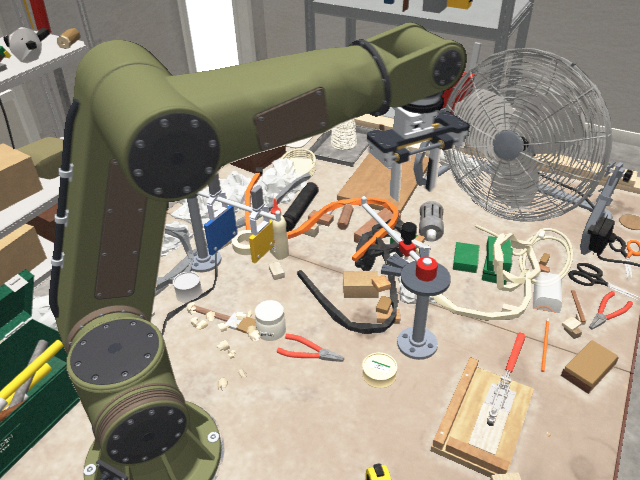

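View pics/top1.png

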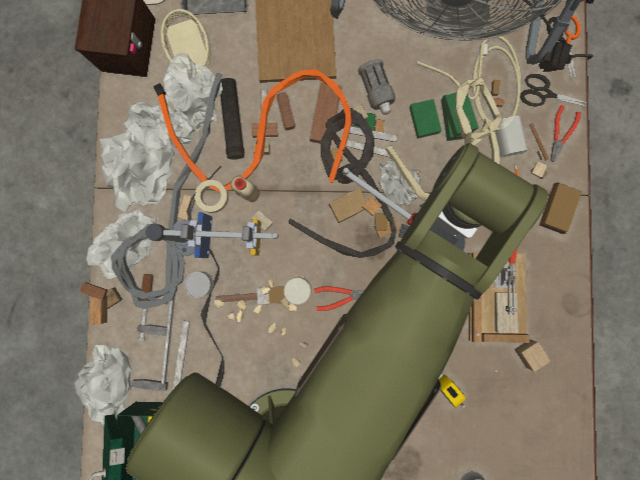

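Emit:
play_rows:
  deltas:
    - [[19.3, -0.7, -1.1, -0.002, 0, 0, 70], [19.3, -0.7, -1.1, -0.002, 0, 0, 70], [19.3, 0, 0, 0, 0, 0, 70], [0, 0, 0, 0, 0, 0, 70]]

```text
time_s: 2.6
ee_pos: [0.5234, -0.2713, 0.3]
eef_rot: [-1.52, 1.566, 2.591]
force: [-0.0, -0.8, 0.3]
grip_width: 0.0698
```

Run:
```python
from mv import *
st();print(rail(.07,th,.254),w-th)
from station import viewer
im=viewer.camera("scene")["img"][:,:,::-1]; cv2.imwrite("pics/s2.png",cv2.resize(im[130:310,320:500],None,fx=3.3,fy=3.3,interpolation=cv2.INTER_CUBIC))
```

```text
t 2.6 p [ 0.5234 -0.2713  0.3   ] x [-0.004  0.002 -1.   ] yaw_jaw -0.6012 q [-0.54  0.34  1.25  0.    1.56  0.06] F [-0.  -0.8  0.3] w 0.0698
[ 0.52392413 -0.27483441  0.254     ] -0.6055276620876281
```

View pics/s2.png

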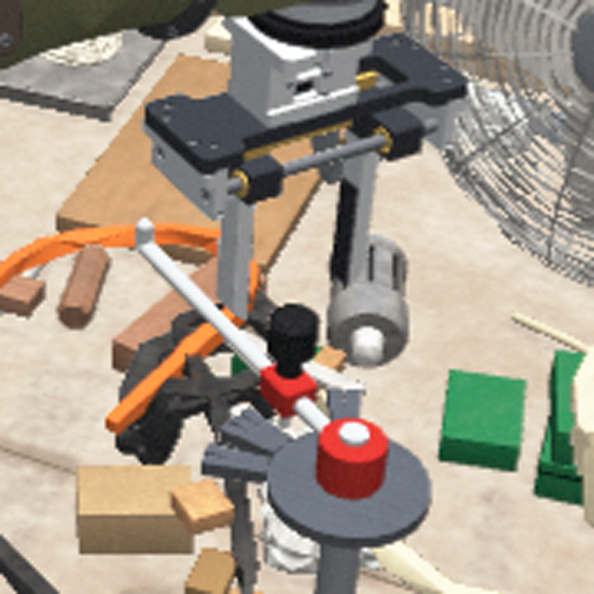

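Run:
```python
from mv import *
p,r,o=cur()
rows(p,r,rail(.07,th,.254),w-th,3)
```

```text
[16.0, 0.7, 0.9, 0.001, 0.0, 0.001]
[16.0, 0.6, 0.8, 0.002, 0.0, 0.0]
[16.0, 0.7, 0.9, 0.001, 0.0, 0.001]
end [ 0.5239 -0.2748  0.254 ]
```

Run:
```python
from mv import *
from station import viewer
for i in range(4):
    st()
    viewer.camera("top")
```

```text
t 2.65 p [ 0.5238 -0.2716  0.302 ] x [-0.002  0.001 -1.   ] yaw_jaw -0.6013 q [-0.54  0.34  1.24  0.    1.56  0.06] F [ 0.2  0.4 -0.6] w 0.0703
t 2.7 p [ 0.5241 -0.2719  0.3032] x [ 0. -0. -1.] yaw_jaw -0.6014 q [-0.54  0.34  1.24  0.    1.56  0.06] F [-0.   0.1  0.7] w 0.0703
t 2.75 p [ 0.5243 -0.2721  0.3038] x [ 0.001 -0.001 -1.   ] yaw_jaw -0.6016 q [-0.54  0.34  1.24 -0.    1.56  0.06] F [0.1 0.4 1.7] w 0.0699
t 2.8 p [ 0.5243 -0.2721  0.3039] x [ 0.002 -0.001 -1.   ] yaw_jaw -0.6017 q [-0.54  0.34  1.24  0.    1.56  0.06] F [ 0.8 -0.3  0.5] w 0.0699
```

Run:
```python
from mv import *
st()
p,r,o=cur()
rows(p,r,rail(.07,th,.254),w-th,4)
```

```text
t 2.85 p [ 0.5243 -0.2722  0.3038] x [ 0.001 -0.001 -1.   ] yaw_jaw -0.6018 q [-0.54  0.34  1.24  0.    1.56  0.06] F [0.6 0.1 0. ] w 0.0701
[12.4, 0.3, 0.6, 0.001, 0.0, 0.0]
[12.5, 0.3, 0.6, 0.001, 0.0, -0.001]
[12.4, 0.3, 0.6, 0.001, 0.0, 0.0]
[12.5, 0.3, 0.6, 0.001, 0.0, -0.001]
end [ 0.524  -0.2749  0.254 ]
```

Emit:
play_rows:
  deltas:
    - [[12.5, 0.3, 0.6, 0.001, 0, 0, 70], [12.5, 0.3, 0.6, 0.001, 0, 0, 70], [12.5, 0.3, 0.6, 0.001, 0, 0, 70], [12.5, 0.3, 0.6, 0.001, 0, 0, 70], [0, 0, 0, 0, 0, 0, 70], [0, 0, 0, 0, 0, 0, 28], [0, 0, 0, 0, 0, 0, 28], [0, 0, 0, 0, 0, 0, 28], [0, 0, 0, 0, 0, 0, 28], [0, 0, 0, 0, 0, 0, 28]]
  grip_force: 50

```text
time_s: 3.85
ee_pos: [0.5238, -0.2749, 0.2528]
eef_rot: [1.635, 1.57, -0.542]
force: [5.4, -2.1, 0.9]
grip_width: 0.0335
```

Run:
```python
from mv import *
from station import viewer
im=viewer.camera("scene")["img"][:,:,::-1]; cv2.imwrite("pics/s3.png",cv2.resize(im[130:310,320:500],None,fx=3.3,fy=3.3,interpolation=cv2.INTER_CUBIC))
st()
```

```text
t 3.9 p [ 0.5238 -0.2748  0.2528] x [ 0.001 -0.    -1.   ] yaw_jaw -0.6059 q [-0.55  0.36  1.33  0.    1.45  0.06] F [0.9 0.  2.2] w 0.0307
```

View pics/s3.png

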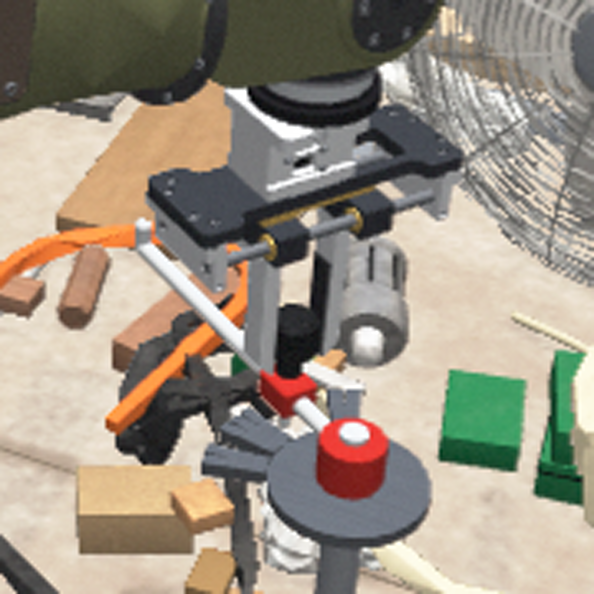

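Emit:
play_rows:
  deltas:
    - [[0, 0, 0, 0, 0, 0, 15], [0, 0, 0, 0, 0, 0, 15], [0, 0, 0, 0, 0, 0, 15], [-4, 0, 0, 0, 0, 0, 15], [-4, 0, 0, 0, 0, 0, 15], [-4, 0, 0, 0, 0, 0, 15], [-2.5, 0, 0, 0, 0, 0, 15], [0, 0, 0, 0, 0, 0, 15], [0, 0, 0, 0, 0, 0, 15], [0, 0, 0, 0, 0, 0, 15]]
  grip_force: 50

```text
time_s: 4.9
ee_pos: [0.5235, -0.2747, 0.2667]
eef_rot: [-1.518, 1.57, 2.588]
force: [1.1, -0.2, -11.5]
grip_width: 0.0306
```

Run:
```python
from mv import *
from station import viewer
im=viewer.camera("scene")["img"][:,:,::-1]; cv2.imwrite("pics/s4.png",cv2.resize(im[130:310,320:500],None,fx=3.3,fy=3.3,interpolation=cv2.INTER_CUBIC))
st()
p,r,o=cur()
c=rail(0,0,0);d=p-c;print('rel polar',np.hypot(d[0],d[1]),w-(np.arctan2(d[1],d[0])-np.pi/2))
```

```text
t 4.95 p [ 0.5235 -0.2747  0.2667] x [-0.001  0.    -1.   ] yaw_jaw -0.606 q [-0.55  0.36  1.3   0.    1.48  0.06] F [  1.7  -0.5 -12.2] w 0.0308
rel polar 0.06989196353063395 0.5834932352687852
```

View pics/s4.png

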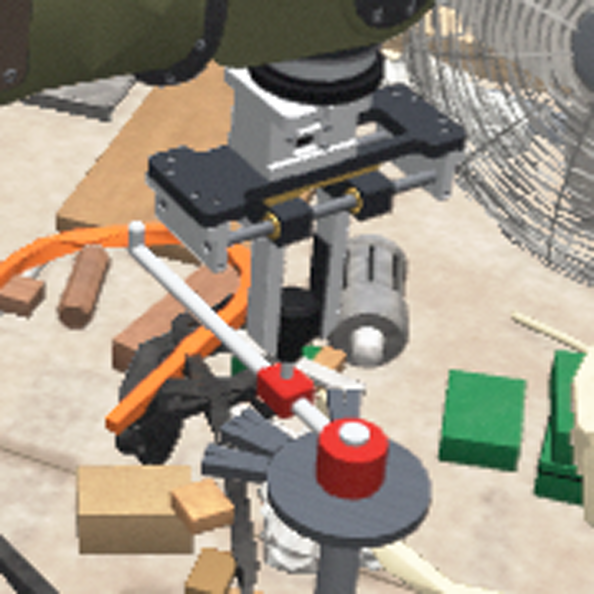

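Emit:
play_rows:
  deltas:
    - [[0, -2.73, 0.05, -0.039, 0, 0, 15], [0, -2.73, 0.05, -0.039, 0, 0, 15], [0, -2.73, 0.05, -0.039, 0, 0, 15], [0, -2.73, 0.05, -0.039, 0, 0, 15], [0, -2.73, 0.05, -0.039, 0, 0, 15], [0, 0, 0, 0, 0, 0, 15], [0, 0, 0, 0, 0, 0, 15]]

```text
time_s: 5.65
ee_pos: [0.5116, -0.2684, 0.2669]
eef_rot: [-0.831, 1.57, -2.814]
force: [0.2, -1.8, -11.6]
grip_width: 0.031
```

Run:
```python
from mv import *
from station import viewer
for n in('scene','top'):
    im=viewer.camera(n)["img"][:,:,::-1]
    cv2.imwrite(f"pics/{n}5.png",cv2.resize(im[130:310,300:500] if n=='scene' else im[150:280,320:480],None,fx=3.3,fy=3.3,interpolation=cv2.INTER_CUBIC))
st()
p,r,o=cur()
c=rail(0,0,0);d=p-c;print('rel polar',np.hypot(d[0],d[1]),w-(np.arctan2(d[1],d[0])-np.pi/2))
```

```text
t 5.75 p [ 0.5117 -0.2684  0.2669] x [-0. -0. -1.] yaw_jaw -0.412 q [-0.55  0.33  1.35 -0.    1.47 -0.13] F [  0.1  -2.3 -12.4] w 0.0309
rel polar 0.0697139919548713 0.39029652959965866
```

View pics/scene5.png

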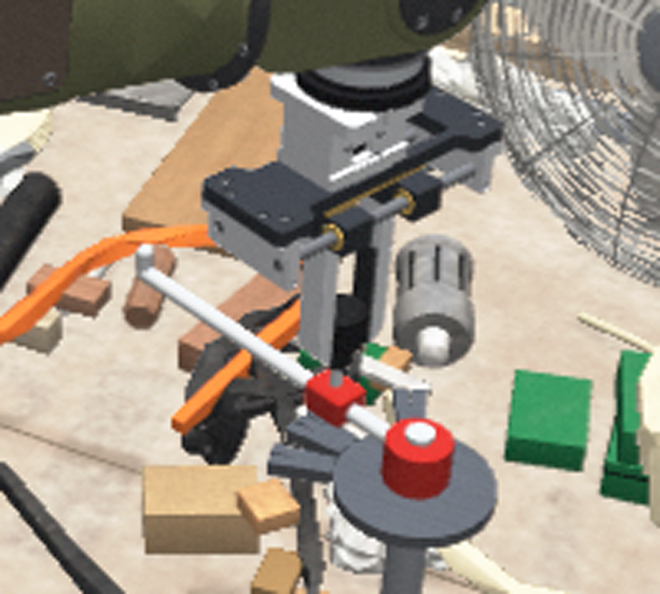

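View pics/top5.png

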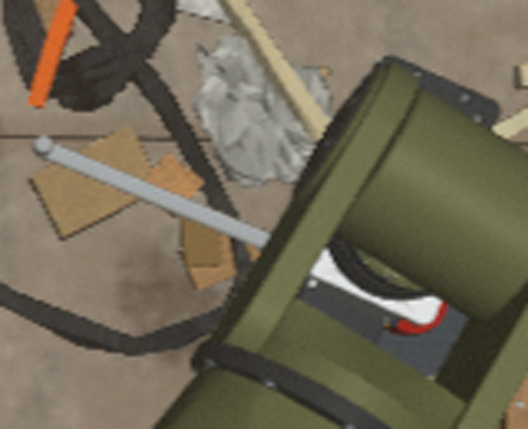

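Emit:
play_rows:
  deltas:
    - [[0, -2.73, 0.05, -0.039, 0, 0, 15], [0, -2.73, 0.05, -0.039, 0, 0, 15], [0, -2.73, 0.05, -0.039, 0, 0, 15], [0, -2.73, 0.05, -0.039, 0, 0, 15], [0, -2.73, 0.05, -0.039, 0, 0, 15], [0, -2.73, 0.05, -0.039, 0, 0, 15], [0, -2.73, 0.05, -0.039, 0, 0, 15], [0, -2.73, 0.05, -0.039, 0, 0, 15], [0, -2.73, 0.05, -0.039, 0, 0, 15], [0, 0, 0, 0, 0, 0, 15]]

```text
time_s: 6.75
ee_pos: [0.4879, -0.2632, 0.2673]
eef_rot: [0.355, 1.569, -1.276]
force: [0.9, -6.0, -12.3]
grip_width: 0.0305
```

Emit:
play_rows:
  deltas:
    - [[0, -2.45, 0.05, -0.035, 0, 0, 15], [0, 0, 0, 0, 0, 0, 15], [0, 0, 0, 0, 0, 0, 15]]

```text
time_s: 7.05
ee_pos: [0.4856, -0.2632, 0.2672]
eef_rot: [0.228, 1.569, -1.369]
force: [1.3, -7.5, -11.4]
grip_width: 0.0304
```

Run:
```python
from mv import *
from station import viewer
for n in('scene','top'):
    im=viewer.camera(n)["img"][:,:,::-1]; cv2.imwrite(f"pics/{n}6full.png",im)
    cv2.imwrite(f"pics/{n}6.png",cv2.resize(im[165:305,260:440] if n=='scene' else im[190:280,230:390],None,fx=4,fy=4,interpolation=cv2.INTER_CUBIC))
st()
p,r,o=cur()
c=rail(0,0,0);d=p-c;print('rel polar',np.hypot(d[0],d[1]),w-(np.arctan2(d[1],d[0])-np.pi/2))
for a in(0,.04,-.04): print(a,proj('scene',rail(.25,a,.247)),proj('top',rail(.25,a,.247)))
```

```text
t 7.15 p [ 0.4856 -0.2632  0.2672] x [ 0.    -0.002 -1.   ] yaw_jaw -0.0262 q [-0.56  0.27  1.42 -0.    1.45 -0.54] F [  0.9  -6.6 -12.8] w 0.0306
rel polar 0.06923723714461401 0.005000117520271099
0 [[317.36911714 223.80629203]] [[322.06758034 237.30909544]]
0.04 [[319.78557276 221.35228836]] [[322.32499389 232.40055347]]
-0.04 [[315.08970773 226.34097315]] [[322.00687226 242.23075794]]
```

View pics/scene6.png

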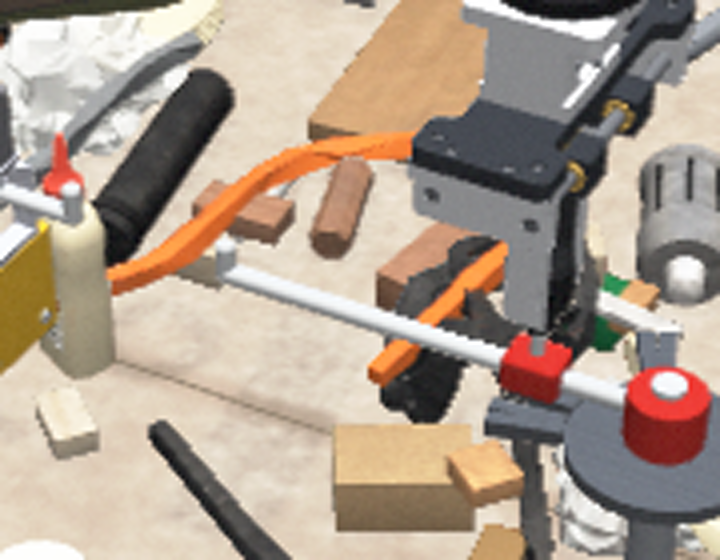

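View pics/top6.png

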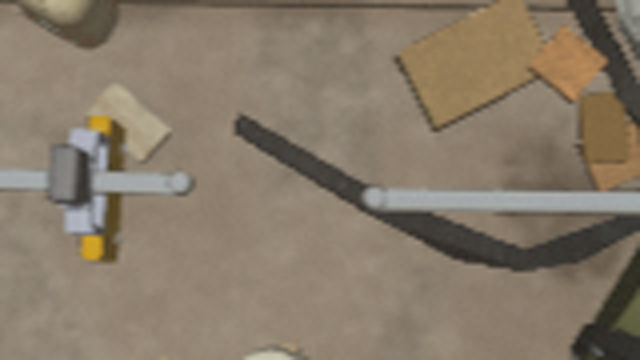

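Emit:
play_rows:
  deltas:
    - [[0, 0.8, 0, 0.012, 0, 0, 15], [0, 0, 0, 0, 0, 0, 15], [0, 0, 0, 0, 0, 0, 15], [0, 0, 0, 0, 0, 0, 60], [0, 0, 0, 0, 0, 0, 60], [0, 0, 0, 0, 0, 0, 60], [0, 0, 0, 0, 0, 0, 60], [0, 0, 0, 0, 0, 0, 60]]

```text
time_s: 7.95
ee_pos: [0.4864, -0.2623, 0.2674]
eef_rot: [1.172, 1.57, -0.436]
force: [-0.5, 0.6, 0.4]
grip_width: 0.0596
```

Run:
```python
from mv import *
from station import viewer
for n in('scene','top'):
    im=viewer.camera(n)["img"][:,:,::-1]; cv2.imwrite(f"pics/{n}7full.png",im)
    cv2.imwrite(f"pics/{n}7.png",cv2.resize(im[165:305,290:470] if n=='scene' else im[190:280,230:390],None,fx=4,fy=4,interpolation=cv2.INTER_CUBIC))
st()
for z in (.285,.295,.299): print(z,(proj('scene',rail(.07,0,z))-[290,165])*4)
```

```text
t 8.05 p [ 0.4864 -0.2624  0.2672] x [ 0. -0. -1.] yaw_jaw -0.037 q [-0.56  0.27  1.42  0.    1.45 -0.52] F [ 0.7 -0.2 -0.2] w 0.0603
0.285 [[424.95990867 276.91424141]]
0.295 [[426.17615511 260.7679782 ]]
0.299 [[426.66643042 254.25933495]]
```

View pics/scene7.png

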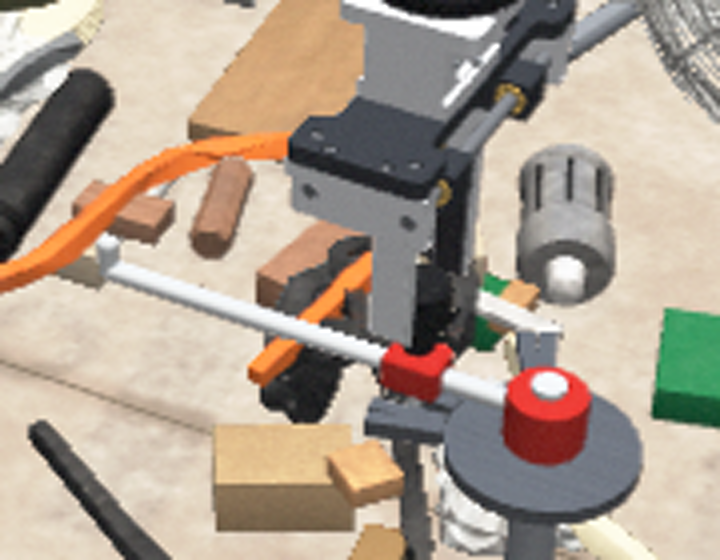

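View pics/top7.png

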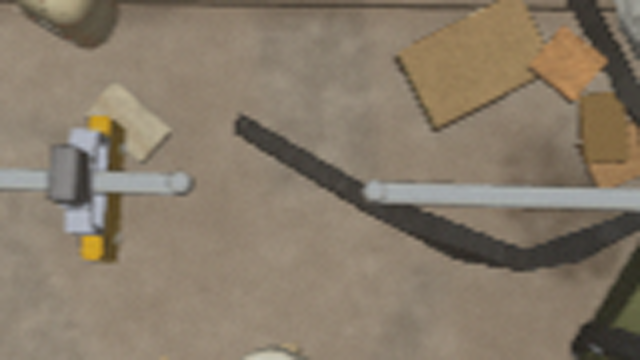

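Run:
```python
from mv import *
p,r,o=cur()
p,r=rows(p,r,p+[0,0,.09],w,4)
g=W(0,yy,.34);print(g,w-np.pi/2)
p,r=rows(p,r,g,w-np.pi/2,13)
```

```text
[-22.5, 0.0, 0.0, -0.005, 0.0, 0.0]
[-22.5, 0.0, 0.0, -0.005, 0.0, 0.0]
[-22.5, 0.0, 0.0, -0.005, 0.0, 0.0]
[-22.5, 0.0, 0.0, -0.006, 0.0, 0.0]
end [ 0.4864 -0.2623  0.3572]
[0.49068289 0.06696841 0.34      ] -1.5873275917187946
[1.3, -0.1, -25.3, 0.121, 0.0, 0.0]
[1.3, -3.1, -25.2, 0.121, 0.0, 0.0]
[1.4, -6.2, -24.6, 0.121, 0.0, 0.0]
[1.3, -9.0, -23.6, 0.12, 0.0, 0.0]
[1.3, -11.9, -22.4, 0.121, 0.0, 0.0]
[1.3, -14.4, -20.8, 0.121, 0.0, 0.0]
[1.3, -16.9, -18.9, 0.121, 0.0, 0.0]
[1.4, -19.0, -16.8, 0.121, 0.0, 0.0]
[1.3, -20.9, -14.3, 0.121, 0.0, 0.0]
[1.3, -22.5, -11.7, 0.121, 0.0, 0.0]
[1.3, -23.7, -8.9, 0.121, 0.0, 0.0]
[1.3, -24.6, -6.0, 0.12, 0.0, 0.0]
[1.4, -25.2, -2.9, 0.121, 0.0, 0.0]
end [0.4906 0.067  0.34  ]
```

Emit:
play_rows:
  deltas:
    - [[-22.5, 0, 0, -0.005, 0, 0, 60], [-22.5, 0, 0, -0.005, 0, 0, 60], [-22.5, 0, 0, -0.005, 0, 0, 60], [-22.5, 0, 0, -0.006, 0, 0, 60], [1.3, -0.1, -25.3, 0.121, 0, 0, 40], [1.3, -3.1, -25.2, 0.121, 0, 0, 40], [1.4, -6.2, -24.6, 0.121, 0, 0, 40], [1.3, -9, -23.6, 0.12, 0, 0, 40], [1.3, -11.9, -22.4, 0.121, 0, 0, 40]]

```text
time_s: 8.95
ee_pos: [0.4879, -0.1347, 0.3505]
eef_rot: [1.908, 1.571, -0.288]
force: [0.9, -0.9, 0.6]
grip_width: 0.0404
```

Emit:
play_rows:
  deltas:
    - [[1.3, -14.4, -20.8, 0.121, 0, 0, 40], [1.3, -16.9, -18.9, 0.121, 0, 0, 40], [1.4, -19, -16.8, 0.121, 0, 0, 40], [1.3, -20.9, -14.3, 0.121, 0, 0, 40], [1.3, -22.5, -11.7, 0.121, 0, 0, 40], [1.3, -23.7, -8.9, 0.121, 0, 0, 40], [1.3, -24.6, -6, 0.12, 0, 0, 40], [1.4, -25.2, -2.9, 0.121, 0, 0, 40], [0, 0, 0, 0, 0, 0, 40], [0, 0, 0, 0, 0, 0, 40]]

```text
time_s: 9.95
ee_pos: [0.4906, 0.067, 0.3399]
eef_rot: [1.567, 1.571, -1.588]
force: [0.2, -0.2, 0.7]
grip_width: 0.0398
```

Run:
```python
from mv import *
from station import viewer
for n in('scene','top'):
    im=viewer.camera(n)["img"][:,:,::-1]; cv2.imwrite(f"pics/{n}8full.png",im)
    cv2.imwrite(f"pics/{n}8.png",cv2.resize(im[155:305,260:460] if n=='scene' else im[190:290,270:470],None,fx=4,fy=4,interpolation=cv2.INTER_CUBIC))
cv2.imwrite("pics/scene8y.png",cv2.resize(cv2.imread("pics/scene8full.png")[80:290,160:340],None,fx=3,fy=3))
st()
print((proj('scene',rail(.07,0,.285))-[260,155])*4)
```

```text
t 10.05 p [0.4906 0.0663 0.3399] x [ 0. -0. -1.] yaw_jaw -1.5855 q [ 0.06  0.11  1.44 -0.    1.59  1.65] F [ 0.4 -0.3 -0.8] w 0.04
[[544.95990867 316.91424141]]
```

View pics/scene8.png

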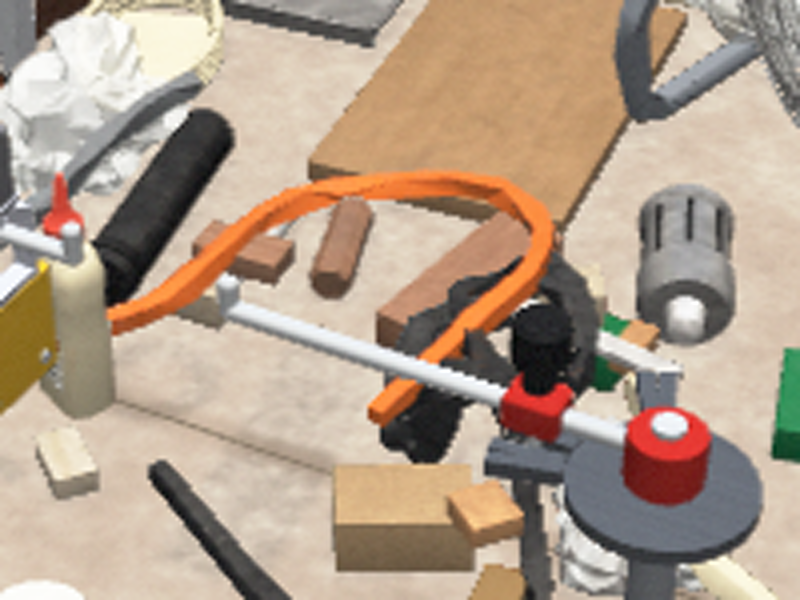

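View pics/top8.png

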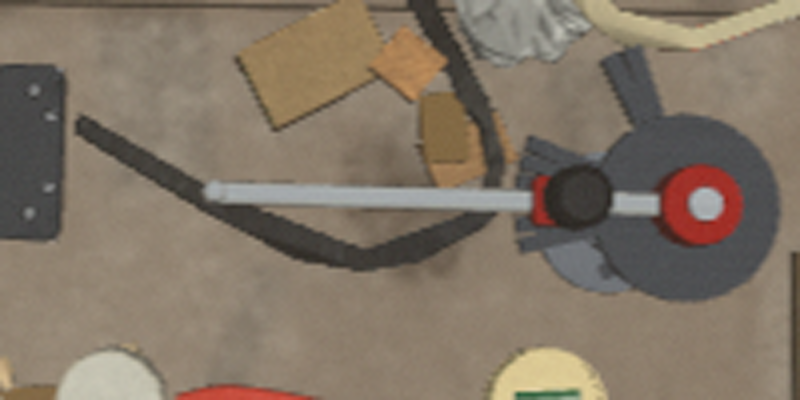

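View pics/scene8y.png

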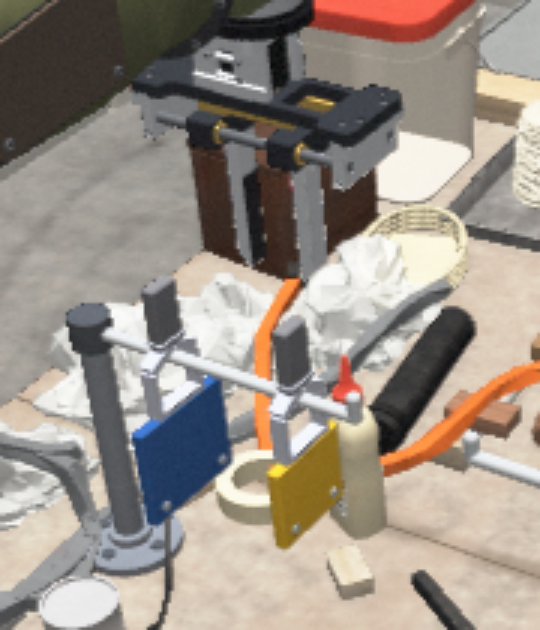

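Emit:
play_rows:
  deltas:
    - [[20, 0, 0, 0, 0, 0, 40], [20, 0, 0, 0, 0, 0, 40], [20, 0, 0, 0, 0, 0, 40], [12, 0, 0, 0, 0, 0, 40], [9, 0, 0, 0, 0, 0, 40], [0, 0, 0, 0, 0, 0, 40], [0, 0, 0, 0, 0, 0, 40], [0, 0, 0, 0, 0, 0, 40]]

```text
time_s: 10.85
ee_pos: [0.4909, 0.067, 0.2597]
eef_rot: [-3.075, 1.57, 0.05]
force: [-0.2, -0.8, 0.4]
grip_width: 0.0397
```

Run:
```python
from mv import *
from station import viewer
im=viewer.camera('scene')["img"][:,:,::-1]
cv2.imwrite("pics/scene9y.png",cv2.resize(im[120:290,160:320],None,fx=3.5,fy=3.5,interpolation=cv2.INTER_CUBIC))
st()
```

```text
t 10.9 p [0.4908 0.067  0.2596] x [ 0.001  0.    -1.   ] yaw_jaw -1.5869 q [0.06 0.14 1.59 0.   1.41 1.65] F [0.6 0.3 0.6] w 0.0397
```

View pics/scene9y.png

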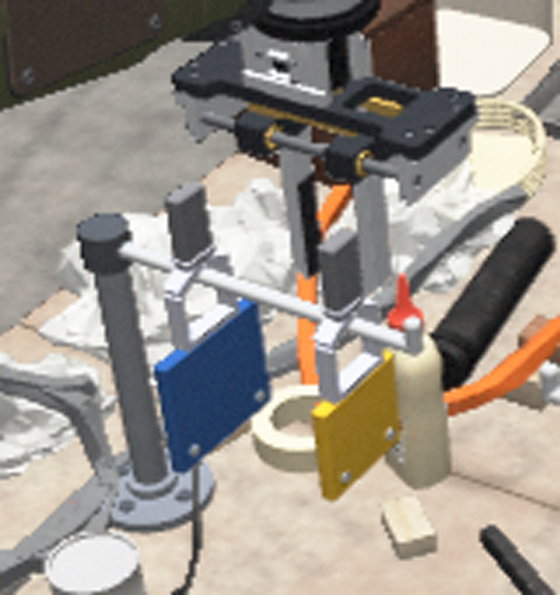

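Run:
```python
from mv import *
p=np.array([.4908,.067,.2596])
for q in(p,p+[0,.02,0],p-[0,.02,0],p+[0,0,.031]): print((proj('scene',q)-[160,120])*3.5)
```

```text
[[345.62962908 280.48849478]]
[[319.33442346 272.36313035]]
[[372.2361596  288.71006033]]
[[341.18852097 239.39557611]]
```

Emit:
play_rows:
  deltas:
    - [[0, 0, 0, 0, 0, 0, 5], [0, 0, 0, 0, 0, 0, 5], [0, 0, 0, 0, 0, 0, 5], [0, 0, 0, 0, 0, 0, 5], [0, 0, 0, 0, 0, 0, 5], [0, 0, 0, 0, 0, 0, 5]]
  grip_force: 35

```text
time_s: 11.5
ee_pos: [0.4907, 0.0671, 0.259]
eef_rot: [-2.694, 1.57, 0.431]
force: [-0.3, 1.2, 2.7]
grip_width: 0.0137
```

Run:
```python
from mv import *
from station import viewer
im=viewer.camera('scene')["img"][:,:,::-1]
cv2.imwrite("pics/scene10y.png",cv2.resize(im[120:290,160:320],None,fx=3.5,fy=3.5,interpolation=cv2.INTER_CUBIC))
st()
```

```text
t 11.55 p [0.4907 0.0671 0.259 ] x [ 0.  0. -1.] yaw_jaw -1.5869 q [0.06 0.14 1.59 0.   1.41 1.65] F [0.6 1.4 1.4] w 0.0138
```

View pics/scene10y.png

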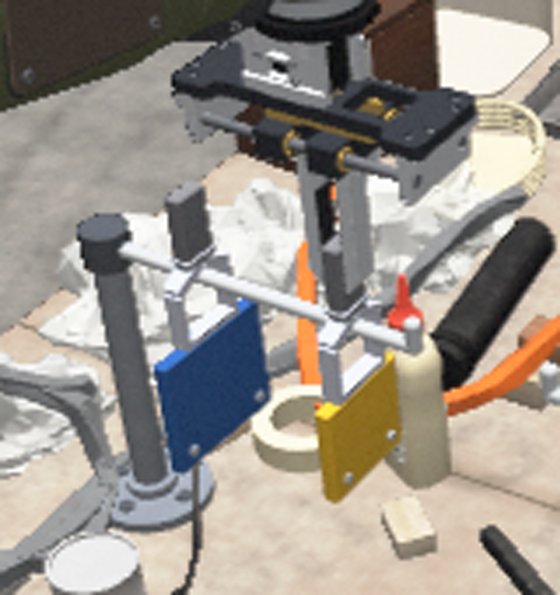

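Emit:
play_rows:
  deltas:
    - [[-3, 0, 0, 0, 0, 0, 5], [-5, 0, 0, 0, 0, 0, 5], [-6, 0, 0, 0, 0, 0, 5], [-6, 0, 0, 0, 0, 0, 5], [-4, 0, 0, 0, 0, 0, 5], [-2, 0, 0, 0, 0, 0, 5], [0, 0, 0, 0, 0, 0, 5], [0, 0, 0, 0, 0, 0, 5], [0, 0, 0, 0, 0, 0, 5]]

```text
time_s: 12.45
ee_pos: [0.4905, 0.067, 0.2846]
eef_rot: [0.113, 1.57, -3.045]
force: [-0.0, 0.4, -3.0]
grip_width: 0.0137
```

Run:
```python
from mv import *
from station import viewer
im=viewer.camera('scene')["img"][:,:,::-1]
cv2.imwrite("pics/scene11y.png",cv2.resize(im[120:290,160:340],None,fx=4,fy=3.5,interpolation=cv2.INTER_CUBIC))
st()
p,r,o=cur()
rows(p,r,W(0,-.3+.122,p[2]),w-np.pi/2,16)
```

```text
t 12.5 p [0.4905 0.067  0.2846] x [-0. -0. -1.] yaw_jaw -1.587 q [0.06 0.13 1.55 0.   1.47 1.65] F [ 0.4 -0.2 -3.5] w 0.014
[0.0, 17.3, 0.0, 0.0, 0.0, 0.0]
[0.0, 17.4, 0.0, 0.0, 0.0, 0.0]
[0.0, 17.3, 0.0, 0.0, 0.0, 0.0]
[0.0, 17.4, 0.0, 0.0, 0.0, 0.0]
[0.0, 17.3, 0.0, 0.0, 0.0, 0.0]
[0.0, 17.3, 0.0, 0.0, 0.0, 0.0]
[0.0, 17.4, 0.0, 0.0, 0.0, 0.0]
[0.0, 17.3, 0.0, 0.0, 0.0, 0.0]
[0.0, 17.4, 0.0, 0.0, 0.0, 0.0]
[0.0, 17.3, 0.0, 0.0, 0.0, 0.0]
[0.0, 17.3, 0.0, 0.0, 0.0, 0.0]
[0.0, 17.4, 0.0, 0.0, 0.0, 0.0]
[0.0, 17.3, 0.0, 0.0, 0.0, 0.0]
[0.0, 17.3, 0.0, 0.0, 0.0, 0.0]
[0.0, 17.4, -0.1, 0.0, 0.0, 0.0]
[0.0, 17.3, 0.0, 0.0, 0.0, 0.0]
end [ 0.4861 -0.2104  0.2847]
```

View pics/scene11y.png

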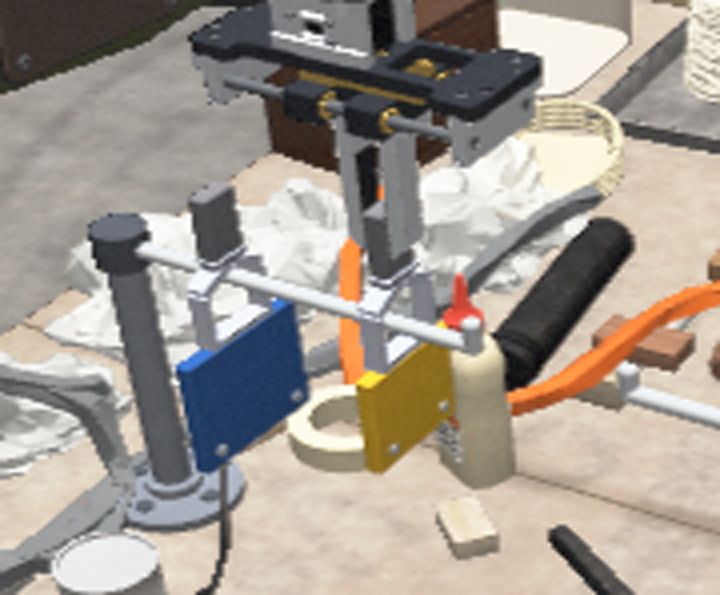

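Emit:
play_rows:
  deltas:
    - [[0, 4, 0, 0, 0, 0, 5], [0, 8, 0, 0, 0, 0, 5], [0, 12, 0, 0, 0, 0, 5], [0, 14, 0, 0, 0, 0, 5], [0, 14, 0, 0, 0, 0, 5], [0, 14, 0, 0, 0, 0, 5], [0, 12, 0, 0, 0, 0, 5], [0, 8, 0, 0, 0, 0, 5], [0, 4, 0, 0, 0, 0, 5], [0, 0, 0, 0, 0, 0, 5]]

```text
time_s: 13.5
ee_pos: [0.4892, -0.0234, 0.2848]
eef_rot: [-2.5, 1.571, 0.625]
force: [0.2, 0.6, -2.7]
grip_width: 0.014
```

Run:
```python
from mv import *
from station import viewer
im=viewer.camera('scene')["img"][:,:,::-1]
cv2.imwrite("pics/scene12y.png",cv2.resize(im[130:290,200:400],None,fx=3.5,fy=3.5,interpolation=cv2.INTER_CUBIC))
im=viewer.camera('top')["img"][:,:,::-1]
cv2.imwrite("pics/top12y.png",cv2.resize(im[180:290,150:350],None,fx=3.5,fy=3.5,interpolation=cv2.INTER_CUBIC))
st()
```

```text
t 13.6 p [ 0.4891 -0.0228  0.2848] x [-0.  0. -1.] yaw_jaw -1.5868 q [-0.12  0.11  1.56  0.    1.47  1.47] F [-0.1 -0.3 -3.2] w 0.0138
```

View pics/scene12y.png

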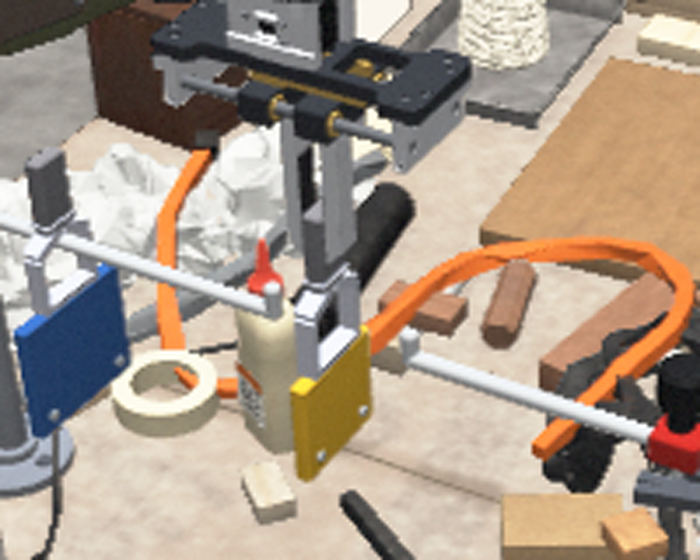

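View pics/top12y.png

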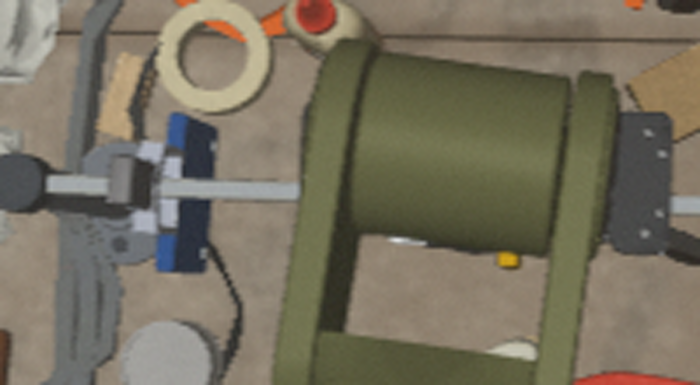

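Emit:
play_rows:
  deltas:
    - [[0, 5, 0, 0, 0, 0, 5], [0, 10, 0, 0, 0, 0, 5], [0, 15, 0, 0, 0, 0, 5], [0, 18, 0, 0, 0, 0, 5], [0, 18, 0, 0, 0, 0, 5], [0, 18, 0, 0, 0, 0, 5], [0, 18, 0, 0, 0, 0, 5], [0, 18, 0, 0, 0, 0, 5], [0, 18, 0, 0, 0, 0, 5], [0, 16, 0, 0, 0, 0, 5]]

```text
time_s: 14.6
ee_pos: [0.4864, -0.1784, 0.2848]
eef_rot: [0.5, 1.571, -2.658]
force: [-0.6, -0.1, -3.1]
grip_width: 0.0138
```

Emit:
play_rows:
  deltas:
    - [[0, 14, 0, 0, 0, 0, 5], [0, 10, 0, 0, 0, 0, 5], [0, 6, 0, 0, 0, 0, 5], [0, 0, 0, 0, 0, 0, 5], [0, 0, 0, 0, 0, 0, 5], [0, 0, 0, 0, 0, 0, 5]]

```text
time_s: 15.2
ee_pos: [0.4863, -0.2065, 0.2849]
eef_rot: [-3.077, 1.571, 0.049]
force: [-0.4, 0.3, -2.5]
grip_width: 0.0137
```

Run:
```python
from mv import *
from station import viewer
im=viewer.camera('scene')["img"][:,:,::-1]
cv2.imwrite("pics/scene13y.png",cv2.resize(im[150:310,280:480],None,fx=3.5,fy=3.5,interpolation=cv2.INTER_CUBIC))
st()
p,r,o=cur(); print(np.linalg.norm((p-rail(0,0,0))[:2]))
```

```text
t 15.25 p [ 0.4862 -0.2065  0.2849] x [ 0.  0. -1.] yaw_jaw -1.5864 q [-0.47  0.2   1.46  0.    1.48  1.12] F [-0.4  0.2 -2.9] w 0.0138
0.12588751973726417
```

View pics/scene13y.png

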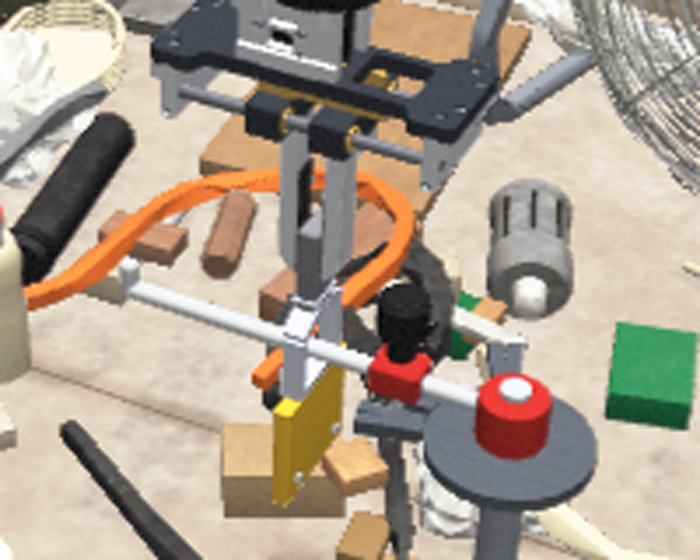

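Emit:
play_rows:
  deltas:
    - [[4, 0, 0, 0, 0, 0, 5], [6, 0, 0, 0, 0, 0, 5], [6, 0, 0, 0, 0, 0, 5], [5, 0, 0, 0, 0, 0, 5], [3, 0, 0, 0, 0, 0, 5], [1.5, 0, 0, 0, 0, 0, 5], [0, 0, 0, 0, 0, 0, 5], [0, 0, 0, 0, 0, 0, 5], [0, 0, 0, 0, 0, 0, 5]]

```text
time_s: 16.15
ee_pos: [0.4862, -0.207, 0.2595]
eef_rot: [2.539, 1.571, -0.619]
force: [-0.4, -0.5, -2.0]
grip_width: 0.0135
```

Run:
```python
from mv import *
from station import viewer
im=viewer.camera('scene')["img"][:,:,::-1]
cv2.imwrite("pics/scene14y.png",cv2.resize(im[150:310,280:480],None,fx=3.5,fy=3.5,interpolation=cv2.INTER_CUBIC))
st()
```

```text
t 16.2 p [ 0.4862 -0.207   0.2595] x [ 0. -0. -1.] yaw_jaw -1.587 q [-0.47  0.21  1.5  -0.    1.42  1.12] F [-0.4  0.7 -3.2] w 0.0137
```

View pics/scene14y.png

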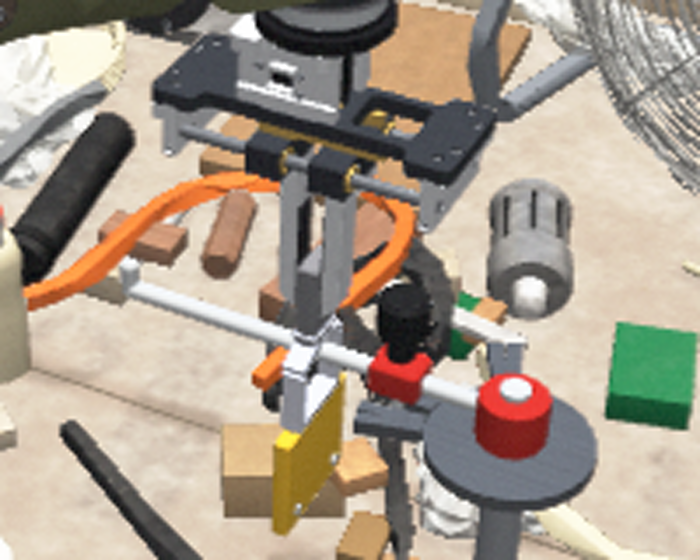

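Emit:
play_rows:
  deltas:
    - [[0.7, 0, 0, 0, 0, 0, 5], [0.5, 0, 0, 0, 0, 0, 5], [0, 0, 0, 0, 0, 0, 5], [0, 0, 0, 0, 0, 0, 5]]

```text
time_s: 16.6
ee_pos: [0.4864, -0.207, 0.259]
eef_rot: [2.755, 1.569, -0.403]
force: [-0.4, 1.3, 4.8]
grip_width: 0.0138
```

Emit:
play_rows:
  deltas:
    - [[-0.5, 0, 0, 0, 0, 0, 5], [0, 0, 0, 0, 0, 0, 16], [0, 0, 0, 0, 0, 0, 20], [0, 0, 0, 0, 0, 0, 36], [0, 0, 0, 0, 0, 0, 36], [0, 0, 0, 0, 0, 0, 36]]

```text
time_s: 17.2
ee_pos: [0.4861, -0.207, 0.2586]
eef_rot: [-0.299, 1.571, 2.826]
force: [0.1, 0.1, -0.3]
grip_width: 0.0355
```

Run:
```python
from mv import *
from station import viewer
im=viewer.camera('scene')["img"][:,:,::-1]
cv2.imwrite("pics/scene15y.png",cv2.resize(im[150:310,280:480],None,fx=3.5,fy=3.5,interpolation=cv2.INTER_CUBIC))
st()
p,r,o=cur()
p,r=rows(p,r,p+[0,0,.08],w-np.pi/2,4)
p,r=rows(p,r,W(0,yb,.338),w-np.pi/2,14)
```

```text
t 17.25 p [ 0.4862 -0.207   0.2586] x [-0. -0. -1.] yaw_jaw -1.5869 q [-0.47  0.22  1.5  -0.    1.42  1.12] F [ 0.5 -0.6  0.7] w 0.036
[-20.0, 0.0, 0.0, 0.0, 0.0, 0.0]
[-20.0, 0.0, 0.0, 0.0, 0.0, 0.0]
[-20.0, 0.0, 0.0, 0.0, 0.0, 0.0]
[-20.0, 0.0, 0.0, 0.0, 0.0, 0.0]
end [ 0.4862 -0.207   0.3386]
[0.0, -28.1, 0.0, 0.0, 0.0, 0.0]
[0.1, -28.2, 0.0, 0.0, 0.0, 0.0]
[0.0, -28.1, 0.0, 0.0, 0.0, 0.0]
[0.1, -28.1, 0.0, 0.0, 0.0, 0.0]
[0.0, -28.2, -0.1, 0.0, 0.0, 0.0]
[0.1, -28.1, 0.0, 0.0, 0.0, 0.0]
[0.0, -28.1, 0.0, 0.0, 0.0, 0.0]
[0.1, -28.2, 0.0, 0.0, 0.0, 0.0]
[0.0, -28.1, 0.0, 0.0, 0.0, 0.0]
[0.0, -28.1, 0.0, 0.0, 0.0, 0.0]
[0.1, -28.2, 0.0, 0.0, 0.0, 0.0]
[0.0, -28.1, 0.0, 0.0, 0.0, 0.0]
[0.1, -28.1, 0.0, 0.0, 0.0, 0.0]
[0.0, -28.2, 0.0, 0.0, 0.0, 0.0]
end [0.4926 0.1869 0.338 ]
```

View pics/scene15y.png

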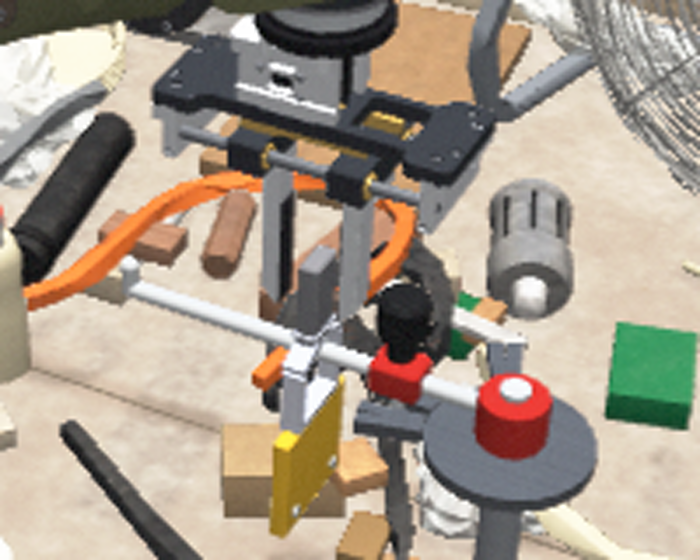

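Yellow hangs freely on the swing rail at about 126 mm. Next I'll raise the gripper and go to blue.

Emit:
play_rows:
  deltas:
    - [[-20, 0, 0, 0, 0, 0, 36], [-20, 0, 0, 0, 0, 0, 36], [-20, 0, 0, 0, 0, 0, 36], [-20, 0, 0, 0, 0, 0, 36], [0, -18, 0, 0, 0, 0, 40], [0, -30, 0, 0, 0, 0, 40], [0, -34, 0, 0, 0, 0, 40], [0, -34, 0, 0, 0, 0, 40], [0, -34, 0, 0, 0, 0, 40], [0, -34, 0, 0, 0, 0, 40]]

```text
time_s: 18.25
ee_pos: [0.4889, -0.0217, 0.3387]
eef_rot: [-3.11, 1.571, 0.016]
force: [0.2, 0.5, 0.1]
grip_width: 0.0399
```

Emit:
play_rows:
  deltas:
    - [[0, -34, 0, 0, 0, 0, 40], [0, -34, 0, 0, 0, 0, 40], [0, -34, 0, 0, 0, 0, 40], [0, -34, 0, 0, 0, 0, 40], [0, -34, 0, 0, 0, 0, 40], [0, -26, 0, 0, 0, 0, 40], [0, -14, 0, 0, 0, 0, 40], [0, 0, 0, 0, 0, 0, 40], [0, 0, 0, 0, 0, 0, 40], [0, 0, 0, 0, 0, 0, 40]]

```text
time_s: 19.25
ee_pos: [0.4927, 0.1859, 0.3387]
eef_rot: [2.634, 1.571, -0.525]
force: [-0.1, 0.1, -0.2]
grip_width: 0.0403
```

Run:
```python
from mv import *
from station import viewer
for i in range(2): c=viewer.camera('scene')
im=c["img"][:,:,::-1]; cv2.imwrite("pics/scene16.png",im)
st()
p,r,o=cur()
rows(p,r,W(0,yb,.2595),w-np.pi/2,5)
```

```text
t 19.35 p [0.4927 0.186  0.3388] x [ 0. -0. -1.] yaw_jaw -1.5883 q [ 0.29  0.18  1.36 -0.    1.6   1.88] F [-0.2  1.4  0.6] w 0.0399
[15.9, -0.2, 0.0, 0.0, 0.0, 0.0]
[15.8, -0.1, 0.0, 0.0, 0.0, 0.0]
[15.9, -0.2, 0.0, -0.001, 0.0, 0.0]
[15.8, -0.2, 0.0, 0.0, 0.0, 0.0]
[15.9, -0.1, 0.1, 0.0, 0.0, 0.0]
end [0.4926 0.1868 0.2595]
```

View pics/scene16.png

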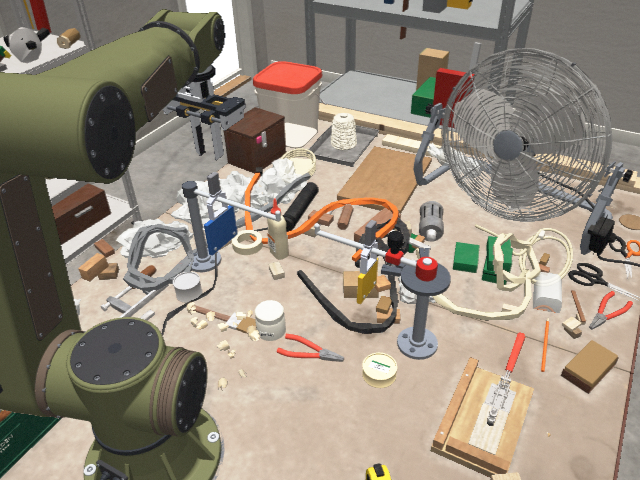

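Emit:
play_rows:
  deltas:
    - [[18, -0.4, 0, 0, 0, 0, 40], [20, -0.4, 0, 0, 0, 0, 40], [20, 0, 0, 0, 0, 0, 40], [13, 0, 0, 0, 0, 0, 40], [8.5, 0, 0, 0, 0, 0, 40], [0, 0, 0, 0, 0, 0, 40], [0, 0, 0, 0, 0, 0, 40], [0, 0, 0, 0, 0, 0, 40]]

```text
time_s: 20.15
ee_pos: [0.4928, 0.1878, 0.26]
eef_rot: [-2.813, 1.569, 0.313]
force: [0.9, 0.0, -0.0]
grip_width: 0.0397
```

Run:
```python
from mv import *
from station import viewer
im=viewer.camera('scene')["img"][:,:,::-1]
cv2.imwrite("pics/scene17.png",cv2.resize(im[100:290,130:320],None,fx=3.1,fy=3.1,interpolation=cv2.INTER_CUBIC))
st()
```

```text
t 20.2 p [0.4928 0.1878 0.2599] x [ 0.001  0.    -1.   ] yaw_jaw -1.587 q [ 0.29  0.21  1.51 -0.    1.42  1.88] F [ 0.5 -0.   0.4] w 0.0404
```

View pics/scene17.png

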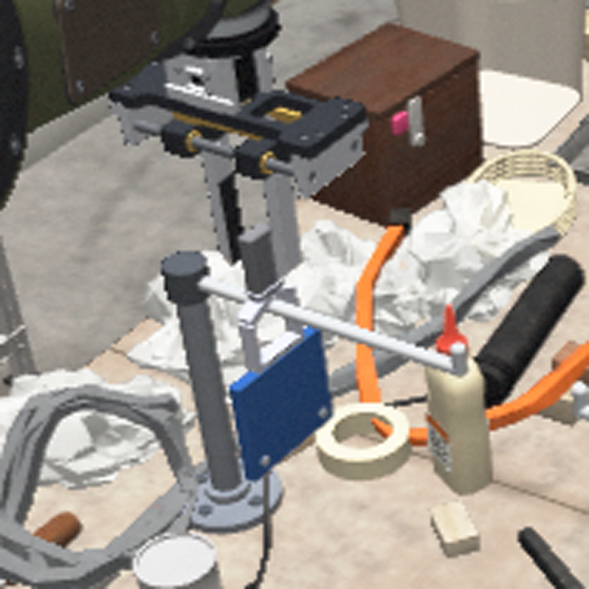

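Emit:
play_rows:
  deltas:
    - [[0, 0, 0, 0, 0, 0, 5], [0, 0, 0, 0, 0, 0, 5], [0, 0, 0, 0, 0, 0, 5], [0, 0, 0, 0, 0, 0, 5], [0, 0, 0, 0, 0, 0, 5], [0, 0, 0, 0, 0, 0, 5]]
  grip_force: 35

```text
time_s: 20.8
ee_pos: [0.4926, 0.1879, 0.2593]
eef_rot: [-2.345, 1.57, 0.78]
force: [-0.6, 2.0, 0.9]
grip_width: 0.0134
```

Emit:
play_rows:
  deltas:
    - [[-3, 0, 0, 0, 0, 0, 5], [-5, 0, 0, 0, 0, 0, 5], [-6, 0, 0, 0, 0, 0, 5], [-6, 0, 0, 0, 0, 0, 5], [-4, 0, 0, 0, 0, 0, 5], [-2, 0, 0, 0, 0, 0, 5], [0, 0, 0, 0, 0, 0, 5], [0, 0, 0, 0, 0, 0, 5], [0, 0, 0, 0, 0, 0, 5]]

```text
time_s: 21.7
ee_pos: [0.4925, 0.1878, 0.2849]
eef_rot: [0.335, 1.57, -2.822]
force: [-0.2, 0.2, -3.1]
grip_width: 0.0137
```

Run:
```python
from mv import *
from station import viewer
im=viewer.camera('scene')["img"][:,:,::-1]
cv2.imwrite("pics/scene18.png",cv2.resize(im[100:290,130:320],None,fx=3.1,fy=3.1,interpolation=cv2.INTER_CUBIC))
st()
p,r,o=cur()
rows(p,r,W(0,-.3+.198,p[2]),w-np.pi/2,17)
```

```text
t 21.75 p [0.4925 0.1877 0.2849] x [-0. -0. -1.] yaw_jaw -1.587 q [ 0.29  0.2   1.46 -0.    1.48  1.88] F [-0.7  0.4 -2.9] w 0.0138
[0.0, 19.0, 0.0, 0.0, 0.0, 0.0]
[0.0, 18.9, 0.0, 0.0, 0.0, 0.0]
[0.0, 19.0, 0.0, 0.0, 0.0, 0.0]
[0.0, 18.9, 0.0, 0.0, 0.0, 0.0]
[0.0, 19.0, 0.0, 0.0, 0.0, 0.0]
[0.0, 18.9, 0.0, 0.0, 0.0, 0.0]
[0.0, 19.0, 0.0, 0.0, 0.0, 0.0]
[0.0, 18.9, 0.0, 0.0, 0.0, 0.0]
[0.0, 19.0, 0.0, 0.0, 0.0, 0.0]
[0.0, 18.9, -0.1, 0.0, 0.0, 0.0]
[0.0, 19.0, 0.0, 0.0, 0.0, 0.0]
[0.0, 18.9, 0.0, 0.0, 0.0, 0.0]
[0.0, 19.0, 0.0, 0.0, 0.0, 0.0]
[0.0, 18.9, 0.0, 0.0, 0.0, 0.0]
[0.0, 19.0, 0.0, 0.0, 0.0, 0.0]
[0.0, 19.0, 0.0, 0.0, 0.0, 0.0]
[0.0, 18.9, 0.0, 0.0, 0.0, 0.0]
end [ 0.4874 -0.1344  0.285 ]
```

View pics/scene18.png

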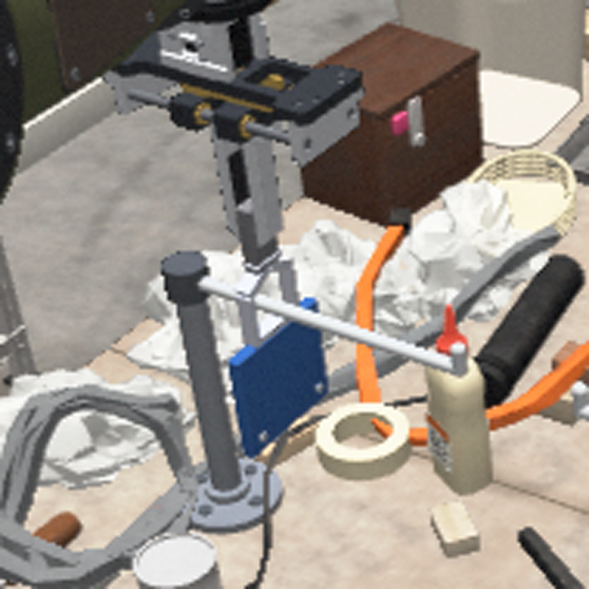

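Emit:
play_rows:
  deltas:
    - [[0, 5, 0, 0, 0, 0, 5], [0, 10, 0, 0, 0, 0, 5], [0, 15, 0, 0, 0, 0, 5], [0, 18, 0, 0, 0, 0, 5], [0, 18, 0, 0, 0, 0, 5], [0, 18, 0, 0, 0, 0, 5], [0, 18, 0, 0, 0, 0, 5], [0, 18, 0, 0, 0, 0, 5], [0, 18, 0, 0, 0, 0, 5], [0, 18, 0, 0, 0, 0, 5]]

```text
time_s: 22.75
ee_pos: [0.4897, 0.03, 0.2853]
eef_rot: [2.54, 1.571, -0.619]
force: [-0.0, -0.9, -2.3]
grip_width: 0.0138
```

Emit:
play_rows:
  deltas:
    - [[0, 18, 0, 0, 0, 0, 5], [0, 18, 0, 0, 0, 0, 5], [0, 18, 0, 0, 0, 0, 5], [0, 14, 0, 0, 0, 0, 5], [0, 10, 0, 0, 0, 0, 5], [0, 5, 0, 0, 0, 0, 5], [0, 0, 0, 0, 0, 0, 5], [0, 0, 0, 0, 0, 0, 5], [0, 0, 0, 0, 0, 0, 5]]

```text
time_s: 23.65
ee_pos: [0.4887, -0.0507, 0.2851]
eef_rot: [-1.15, 1.571, 1.976]
force: [-0.1, 0.5, -1.9]
grip_width: 0.0138
```

Run:
```python
from mv import *
from station import viewer
im=viewer.camera('scene')["img"][:,:,::-1]
cv2.imwrite("pics/scene19.png",cv2.resize(im[140:310,220:440],None,fx=3.5,fy=3.5,interpolation=cv2.INTER_CUBIC))
st()
p,r,o=cur()
rows(p,r,W(0,-.3+.198,p[2]),w-np.pi/2,1)
```

```text
t 23.7 p [ 0.4887 -0.0507  0.2852] x [ 0.  0. -1.] yaw_jaw -1.5863 q [-0.18  0.12  1.56  0.    1.47  1.41] F [-0.7  0.5 -3.2] w 0.0139
[0.0, 83.7, 0.1, 0.001, 0.0, 0.0]
end [ 0.4873 -0.1344  0.2852]
```

View pics/scene19.png

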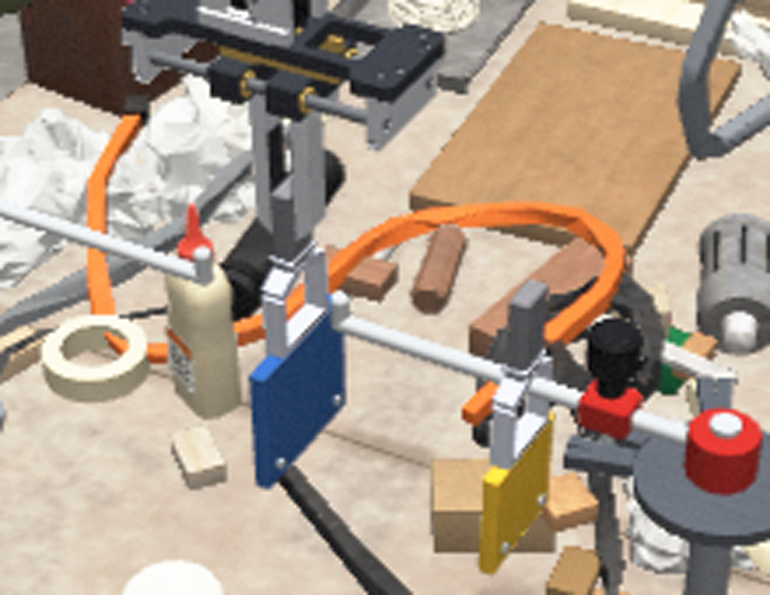

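Emit:
play_rows:
  deltas:
    - [[0, 5, 0, 0, 0, 0, 5], [0, 10, 0, 0, 0, 0, 5], [0, 14, 0, 0, 0, 0, 5], [0, 15, 0, 0, 0, 0, 5], [0, 15, 0, 0, 0, 0, 5], [0, 13, 0, 0, 0, 0, 5], [0, 8, 0, 0, 0, 0, 5], [0, 3, 0, 0, 0, 0, 5], [0, 0, 0, 0, 0, 0, 5], [0, 0, 0, 0, 0, 0, 5]]

```text
time_s: 24.7
ee_pos: [0.4874, -0.1339, 0.2851]
eef_rot: [-1.247, 1.571, 1.879]
force: [-0.7, 0.6, -2.1]
grip_width: 0.0138
```

Emit:
play_rows:
  deltas:
    - [[0, 0, 0, 0, 0, 0, 5], [4, 0, 0, 0, 0, 0, 5], [6, 0, 0, 0, 0, 0, 5], [6, 0, 0, 0, 0, 0, 5], [5, 0, 0, 0, 0, 0, 5], [3, 0, 0, 0, 0, 0, 5], [1.5, 0, 0, 0, 0, 0, 5], [0, 0, 0, 0, 0, 0, 5], [0, 0, 0, 0, 0, 0, 5], [0, 0, 0, 0, 0, 0, 5]]

```text
time_s: 25.7
ee_pos: [0.4874, -0.1342, 0.2598]
eef_rot: [2.678, 1.571, -0.479]
force: [0.5, -0.2, -3.0]
grip_width: 0.0139
```

Run:
```python
from mv import *
from station import viewer
im=viewer.camera('scene')["img"][:,:,::-1]
cv2.imwrite("pics/scene20.png",cv2.resize(im[140:310,220:440],None,fx=3.5,fy=3.5,interpolation=cv2.INTER_CUBIC))
st()
```

```text
t 25.75 p [ 0.4874 -0.1342  0.2598] x [ 0. -0. -1.] yaw_jaw -1.587 q [-0.34  0.16  1.56 -0.    1.42  1.25] F [ 0.3 -0.6 -3.1] w 0.0137
```

View pics/scene20.png

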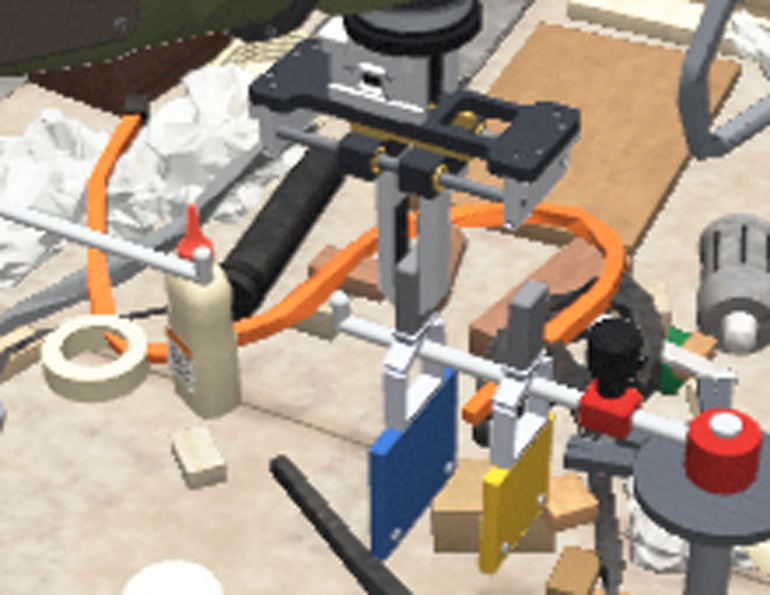

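Emit:
play_rows:
  deltas:
    - [[0.8, 0, 0, 0, 0, 0, 5], [0, 0, 0, 0, 0, 0, 5], [0, 0, 0, 0, 0, 0, 5]]

```text
time_s: 26.05
ee_pos: [0.4875, -0.1342, 0.2593]
eef_rot: [2.883, 1.57, -0.275]
force: [-0.2, 0.0, 3.6]
grip_width: 0.0137
```

Emit:
play_rows:
  deltas:
    - [[0, 0, 0, 0, 0, 0, 16], [0, 0, 0, 0, 0, 0, 20], [0, 0, 0, 0, 0, 0, 36], [0, 0, 0, 0, 0, 0, 36], [0, 0, 0, 0, 0, 0, 36], [0, 0, 0, 0, 0, 0, 36]]

```text
time_s: 26.65
ee_pos: [0.4873, -0.1342, 0.2588]
eef_rot: [-0.311, 1.571, 2.814]
force: [-0.8, -0.1, -0.2]
grip_width: 0.036
```

Run:
```python
from mv import *
from station import viewer
im=viewer.camera('scene')["img"][:,:,::-1]
cv2.imwrite("pics/scene21.png",cv2.resize(im[140:310,220:440],None,fx=3.5,fy=3.5,interpolation=cv2.INTER_CUBIC))
st()
```

```text
t 26.7 p [ 0.4873 -0.1342  0.2588] x [-0. -0. -1.] yaw_jaw -1.587 q [-0.34  0.16  1.57 -0.    1.41  1.25] F [ 0.   0.2 -0.6] w 0.0358
```

View pics/scene21.png

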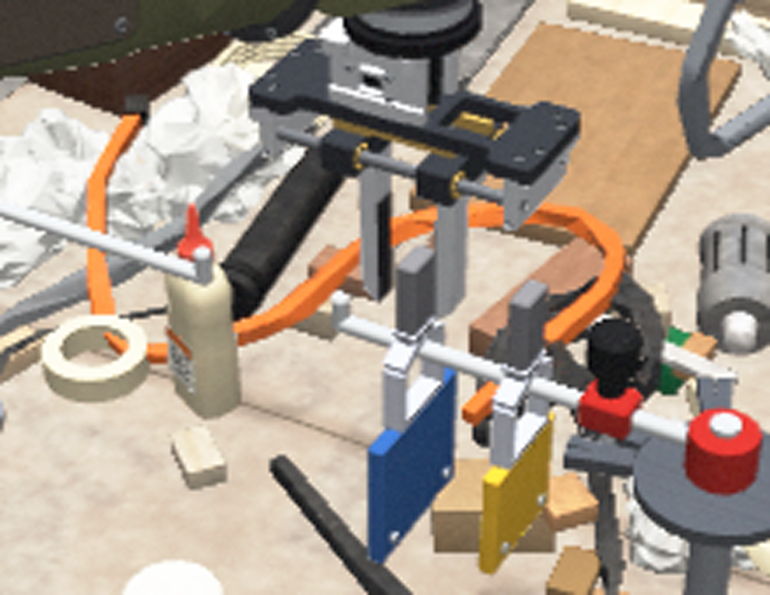

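Blue is released and hanging. I'll retreat straight up, then move toward the robot's left so the top camera can see the rail.

Emit:
play_rows:
  deltas:
    - [[-15, 0, 0, 0, 0, 0, 36], [-20, 0, 0, 0, 0, 0, 36], [-25, 0, 0, 0, 0, 0, 36], [-25, 0, 0, 0, 0, 0, 36], [-15, -20, 0, 0, 0, 0, 36], [0, -30, 0, 0, 0, 0, 36], [0, -30, 0, 0, 0, 0, 36], [0, -30, 0, 0, 0, 0, 36], [0, -30, 0, 0, 0, 0, 36], [0, -30, 0, 0, 0, 0, 36]]

```text
time_s: 27.7
ee_pos: [0.4899, 0.037, 0.3589]
eef_rot: [3.098, 1.571, -0.06]
force: [0.8, -0.8, -0.8]
grip_width: 0.0361
```

Emit:
play_rows:
  deltas:
    - [[0, -30, 0, 0, 0, 0, 36], [0, -30, 0, 0, 0, 0, 36], [0, -30, 0, 0, 0, 0, 36], [0, -30, 0, 0, 0, 0, 36], [0, -20, 0, 0, 0, 0, 36], [0, 0, 0, 0, 0, 0, 36], [0, 0, 0, 0, 0, 0, 36], [0, 0, 0, 0, 0, 0, 36]]

```text
time_s: 28.5
ee_pos: [0.4924, 0.1749, 0.3589]
eef_rot: [2.443, 1.571, -0.715]
force: [-0.1, 0.3, -0.7]
grip_width: 0.0357
```

Run:
```python
from mv import *
from station import viewer
S=viewer.camera('scene')["img"][:,:,::-1];T=viewer.camera('top')["img"][:,:,::-1]
cv2.imwrite("pics/s22full.png",S);cv2.imwrite("pics/t22full.png",T)
cv2.imwrite("pics/s22.png",cv2.resize(S[170:310,280:460],None,fx=4,fy=4,interpolation=cv2.INTER_CUBIC))
cv2.imwrite("pics/t22.png",cv2.resize(T[190:290,300:480],None,fx=4,fy=4,interpolation=cv2.INTER_CUBIC))
st()
```

```text
t 28.6 p [0.4925 0.1749 0.359 ] x [ 0. -0. -1.] yaw_jaw -1.5882 q [ 0.27  0.17  1.33 -0.    1.64  1.86] F [ 1.1 -0.   0. ] w 0.0359
```

View pics/s22.png

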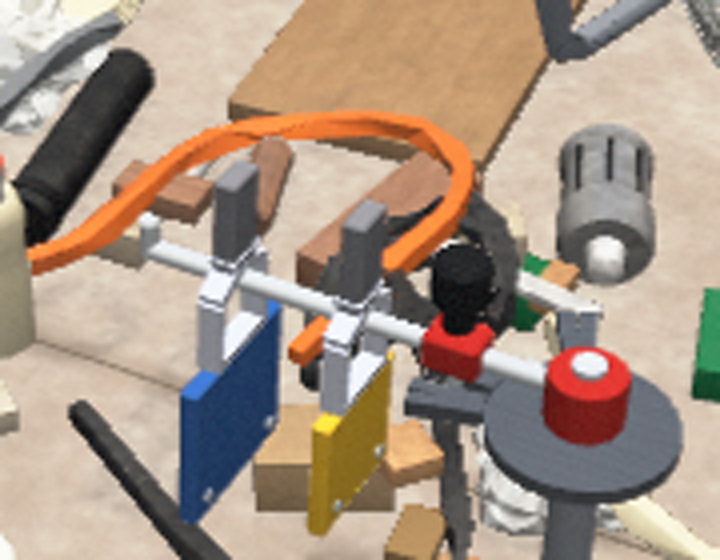

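View pics/t22.png

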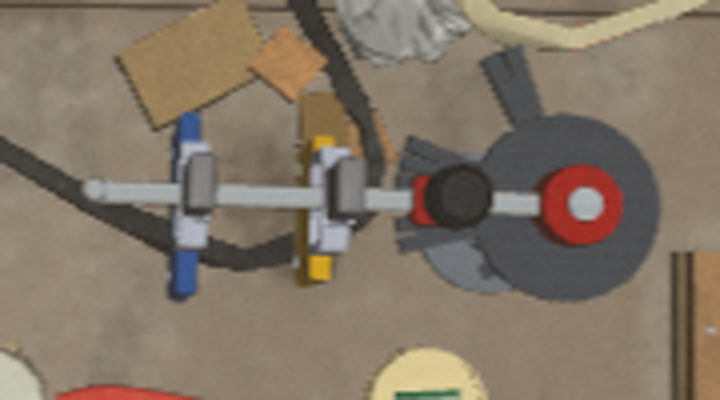

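View pics/t22full.png

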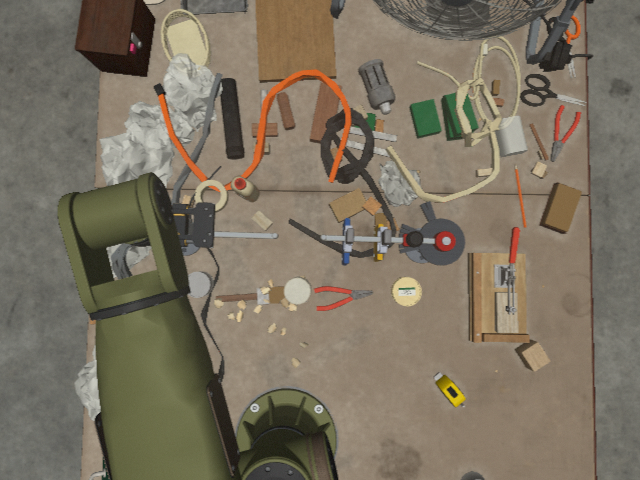

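Run:
```python
from mv import *
p=proj('scene',rail(.07,0,.285))[0];print((p-[280,170])*4, (proj('scene',rail(.07,0,.295))[0]-[280,170])*4)
a=ray('top',(300+190/4,190+183/4),.2906);b=ray('top',(300+345/4,190+186/4),.2906);print(a,b,a[1]-b[1])
from station import hand_in
hand_in()
```

```text
[464.95990867 256.91424141] [466.17615511 240.7679782 ]
[ 0.48968989 -0.13141831  0.2906    ] [ 0.48945667 -0.20644094  0.2906    ] 0.07502262722194447
the job is handed in; nothing more can be done
```

The job is done and handed in at about 28.6 s of the 69 s. I pulled the plunger 14 mm, where the wrist force read about 12 N, as it should. I then swung the rail in line with the fixed rail and released the plunger into the notch. After that I lifted yellow and then blue by their grip tabs over both end stops and hung them on the swing rail.

- **Panels:** The last pictures show both hanging freely on the swing rail between the plunger block and the end stop, at about 126 mm (yellow) and 200 mm (blue) from the pivot. Their centres measured 75 mm apart, so the clear gap is about 6 cm.
- **Plunger:** The knob's top sat where it should with the pin fully down (row about 260 against 257 predicted). It would be near 241 if the pin were resting on the quadrant. I judged this from the pictures only.
- **Rail angle:** The swing rail's tip was about 1 pixel off the in-line position in the top view, roughly 0.01 rad. That is within measuring error.
- **Surroundings:** The things round the stand looked unmoved in the last top view. The force readings between moves showed nothing unexpected, and the gripper was clear of everything at the end.

No check failed or disagreed beyond the few millimetres between the two cameras.

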